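# Open the macaron display for serving

### The arm

A 6-joint arm with a two-finger parallel gripper is mounted at the origin on the work surface. World frame = base frame: x ahead of the robot, y to its left, z up, the work surface at z = 0. Lengths are in m, angles in rad, forces in N, time in s.
With the tool pointing down it reaches from about 0.375 to 0.975 m from the base axis. Payload 3.8 kg.
Tool frame: the origin (TCP) lies between the finger pads; the fingertips stand 17 mm ahead of it and the grasp point (between the pads) lies 2 mm behind it; z points along the fingers, y is the direction in which the jaws open and shut (so a half turn about z gives the same grasp; the last joint's range is limited). The gripper opens to 88 mm and grips with 3 to 60 N. Pads are 18 mm wide; open, the fingers measure 123 mm over their backs; the gripper's body (75 mm by 187 mm) begins 45 mm behind the grasp point.
Start: joints at [-1.193, 0.264, 1.604, -0, 1.274, -0.037], TCP at [0.272, -0.618, 0.256] pointing down, gripper open.
Joint ranges: [-2.63, 2.63], [-0.94, 2.18], [0.31, 2.57], [-1.31, 4.45], [0, 2.66], [-2.55, 2.55]. Speed limits (rad/s): [2.57, 2.57, 3.14, 3.14, 3.14, 3.14].

### API

Orientations are given as a unit quaternion [x, y, z, w].
In Python, from station import status, eyes, finish_job gives the robot as it stands. The module is installed in compiled form; this text tells all that it offers.
- The arm moves only by the tool jog_arm, never from a script. Its argument "plan" is a list of rows, each a list of 7 numbers: the turn, a rotation vector about the world's x, y, z normalised to -1 to 1, where 1 is 0.12 rad, then the shift along the world's x, y, z normalised to -1 to 1, where 1 is 0.03 m, then the closure, from 0 (fully open) to 1 (shut). A call has 1 to 10 rows; each row shifts and turns the commanded pose from where the row before left it; what a row does not reach is not made up. A row lasts 1/12 s, in which the tool goes at most 41.7 mm and 7.16 degrees, less where a joint would pass 70% of its speed; a pose out of reach is approached as far as the arm can. A call with a number of a shift or a turn outside -1 to 1 is refused whole. A call with a gripper value outside its range is refused whole. The fingers move at their own pace and stop on an object; the grip force is fixed at half the most. Time passes only in rows, so rows that do not move let the fingers close. It gives the time, the measured TCP pose, the force and the opening at its end, in the units of the state.
- status.get_state(): the state, without advancing time (a new reading comes with each control period).
- eyes.grab_frame(name): name is "scene" or "top" or "wrist"; returns a dict with "frame" (480x640x3 uint8, red, green, blue), "range_z" (480x640 float32, m along the optical axis (not along the pixel's ray), 0 where there is no reading), "fx", "fy", "cx", "cy" (pixels), "k1" (the pictures are not rectified: a ray, as slopes to the right and down, at radius r is drawn at 1 + k1 r^2 times it, then the intrinsics apply), "R" (3x3) and "t" (3): a world point X has camera coordinates R X + t; the wrist camera has in their place "tool_from_camera" (4x4, takes a point from camera to tool coordinates, whose origin is the TCP and whose axes are the flange's). Camera axes: x right, y down, z forward; pixel columns grow to the right and rows downward; lengths in m; the calibration is good to about 2 mm. A picture is of the moment at which its call begins: read the wrist's pose just before it.
- finish_job(): hands the job in, once; it reports no verdict.
The state is a dict: "t": time; "qpos": joint angles; "joint_velocities": joint speeds; "effort": joint torques, N m; "position": TCP position; "ee_rot": TCP orientation; "force": force on the tool from outside, world axes, zero at the start; "wrist_torque": the same for the moment, N m; "gripper_width": opening from 0.0 (shut) to 1.0 (fully open).
Only numpy, scipy, OpenCV 4.12 (cv2) and the standard library are available. Lean on these libraries where they do the work, as an engineer would, in place of code of your own. Each camera call takes 0.05 s, during which the arm holds its last target.

### The job

At the pastry counter, lift the brass guard rail level and straight up out of its two open brackets, both ends together, and lay it down in the blue tray without dropping it. Then slide the wooden macaron board, without lifting it, towards the front of the stand by its dark grip until its hole comes over the red pin, and let it drop down over the pin. Leave the other things on the counter where they are.

Things in the scene. Friction and masses are not known exactly. Their poses are not given: they have to be found in the camera images.
- stand: Fixed white display stand. Origin on the table straight below the guard rail, midway between the brackets; +x points into the stand, away from its front, y along the rail, z up. Foot plate 8 mm thick, x -50 to 270, y -135 to 135; low deck at height 30, x 60 to 270, y -85 to 85; raised rear deck at height 40 from x 168 back. (mm in stand axes, heights above the table, here and below.)
- slot_mid (a point): Midway between the two U brackets, where the rail starts: height 93, stand x 0, y 0, axes as the stand. The aluminium brackets stand 95 mm either side along y, each 12 mm in y and 40 mm in x; their slots, 20 mm wide in x, are open at the top: slot bottom at height 86, prong tops at 118.
- shelf_edge (a point): Middle of the aluminium front edge of the fixed clear glass shelf, at its underside, height 239; axes as the stand. The shelf spans stand x 30 to 265, y -140 to 140, on posts at x 250, y +-125. A tool held vertically over the rail or the grip would hit it: lean the tool 30 to 45 degrees, wrist towards the front (-x), fingers pointing down and in (+x).
- rail: Loose guard rail, 0.2 to 0.35 kg, origin at its centre, lying along its own y: round brass rod 14 mm in diameter with dark wooden end knobs, 24 mm in diameter, from 107 to 125 mm either side of the centre (outside the brackets). It starts in the two slots, its axis at height 93, along the stand y.
- rail_mid (a point): Centre of the guard rail (on its axis), the place to grasp it; the middle 170 mm between the brackets is free.
- rail_left (a point): Point on the rail's axis 95 mm from its centre, towards the rail's +y.
- rail_right (a point): Point on the rail's axis 95 mm from its centre, towards the rail's -y.
- grip (a point): Centre of the dark wooden grip at the front of the macaron board: upright block 22 x 22 mm, 45 mm tall above the board; axes as the board (x to its rear, z up). 22.5 mm above the board top and 22.5 mm below the grip top. At the start at height 72.5, 48 to 73 mm behind the rail axis; the rail bars its way.
- hole (a point): Centre of the through hole (18 mm) of the loose light wooden board, at its underside; axes as the board, x to its rear. Board 130 mm wide, 10 mm thick, 0.4 to 0.65 kg, reaching 95 mm before the hole and 105 behind; grip 70 mm before it, fixed macaron trough behind it. Starts level at height 40 on the pin top and rear deck, hole 40 to 65 mm behind the pin; once over the pin it drops to height about 32.
- pin_top (a point): Top centre of the fixed upright red pin under the board, 11 mm in diameter, 10 mm tall above the low deck, top at height 40, at stand x 78, y 0; axes as the stand. Short red marks on the low deck either side of the board lie abreast of it.
- tray_mid (a point): Centre of the inner floor of the shallow blue tray, 5 mm above the table; fixed, 300 mm long along its own x, 85 mm wide, walls 5 mm thick and 22 mm high, in front of the stand, next to the gift box and nearer or farther than it, its length about along world x. The rail fits in lengthwise and lies on its knobs, its axis 12 mm above this floor.
- gift_box: Bystander: loose green gift box with red ribbon, 220 x 100 x 40 mm, origin under its centre; it lies beside the tray, nearer the stand or farther from it.
- favour_box: Bystander: small white gift box 70 x 70 x 50 mm with a blue ribbon, on the glass shelf; origin under its centre.
- jar: Bystander: amber glass jar, 72 mm in diameter, 100 mm tall; origin under its centre.
- cup: Bystander: white mug, 76 mm in diameter, 70 mm tall; origin under its centre.
- sign_a: Bystander: small blank black price sign on a wooden foot, 30 x 60 x 43 mm, near the stand; origin under its centre.
- sign_b: Bystander: the other blank black price sign, same size; origin under its centre.

How it is judged:
By the outcome, as a careful person would: the job done as asked, in the order asked, and still so for the second after the job is handed in, with the robot touching nothing.
It also fails if it takes over 56 s, if anything falls off the work surface, if the arm or the gripper's body presses on something with over 40 N, if the wrist force passes 120 N, or if a joint passes its speed limit or range.

## Working session

There is one attempt and no reset: what is moved stays moved. The work goes in short steps, Python scripts to look and compute and a tool call to move; the robot and the scene stay as the last step left them, time stands still between calls to the robot, and variables do not carry over. Pictures are saved under pics/ and viewed, and the job is handed in when it is done.

Besides the shell and the picture viewer there is one more tool, called after ">>>" in YAML: its name, and indented under it one key for each argument. jog_arm: Moves the arm, as the interface text tells. Scaled input: -1 to 1 covers 0.03 m each way for a shift and 0.12 rad each way for a turn. Its arguments: {"type":"object","properties":{"plan":{"type":"array","items":{"type":"array","items":{"type":"number"}}}},"required":["plan"]}

```bash
mkdir -p pics; cat > h.py <<'E'
import numpy as np, cv2, pickle
from station import status, eyes
from scipy.spatial.transform import Rotation as Ro
def grab(n,save=None):
    s=status.get_state(); f=eyes.grab_frame(n)
    if n=='wrist':
        T=np.eye(4);T[:3,:3]=Ro.from_quat(s['ee_rot']).as_matrix();T[:3,3]=s['position']
        W=T@f['tool_from_camera']; Wi=np.linalg.inv(W); f['R']=Wi[:3,:3]; f['t']=Wi[:3,3]
    if save:
        cv2.imwrite(f'pics/{save}.png',f['frame'][:,:,::-1]); pickle.dump(dict(f),open(f'pics/{save}.pkl','wb'))
    return f
def K(f): return np.array([[f['fx'],0,f['cx']],[0,f['fy'],f['cy']],[0,0,1.]])
def slopes(f,uv):
    uv=np.array(uv,float).reshape(-1,1,2)
    return cv2.undistortPoints(uv,K(f),np.array([f['k1'],0,0,0,0.]),None,None).reshape(-1,2)
def onplane(f,uv,z):
    s=slopes(f,uv); R=np.array(f['R']);t=np.array(f['t']); c=-R.T@t
    d=np.c_[s,np.ones(len(s))]@R
    return c+d*((z-c[2])/d[:,2])[:,None]
def bydepth(f,uv):
    s=slopes(f,uv); uv=np.array(uv,int).reshape(-1,2); z=f['range_z'][uv[:,1],uv[:,0]]
    return (np.c_[s,np.ones(len(s))]*z[:,None]-np.array(f['t']))@np.array(f['R'])
def proj(f,X):
    X=np.array(X,float).reshape(-1,3)
    return cv2.projectPoints(X,cv2.Rodrigues(np.array(f['R']))[0],np.array(f['t'],float),K(f),np.array([f['k1'],0,0,0,0.]))[0].reshape(-1,2)
def load(n): return pickle.load(open(f'pics/{n}.pkl','rb'))
def tri(f1,p1,f2,p2):
    A=[]
    for f,p in((f1,p1),(f2,p2)):
        s=slopes(f,[p])[0]; P=np.c_[np.array(f['R']),np.array(f['t'])]
        A+= [s[0]*P[2]-P[0], s[1]*P[2]-P[1]]
    v=np.linalg.svd(np.array(A))[2][-1]; return v[:3]/v[3]
E
python3 - <<'E'
from h import *
print(status.get_state())
for n in('scene','top','wrist'):
    f=grab(n,n+'0'); print(n,f['fx'],f['k1'],-np.array(f['R']).T@f['t'], np.array(f['R'])[2])
E
```

```text
{'t': 0.0, 'qpos': array([-1.19291220e+00,  2.64735952e-01,  1.60536658e+00,  3.78037245e-06,
        1.27370533e+00, -3.69128954e-02]), 'joint_velocities': array([-1.82367925e-03, -8.91415796e-05,  1.25220141e-03,  1.17000424e-03,
        2.08745300e-03, -1.48130280e-03]), 'effort': array([ 3.45495773e-04, -5.02110708e+01, -3.56875634e+01,  7.25503173e-02,
        2.92481499e-02, -1.50047567e-04]), 'position': array([ 0.27177022, -0.61713523,  0.25440357]), 'ee_rot': array([ 9.78569425e-01,  2.05914191e-01, -1.86136872e-04, -1.09185482e-03]), 'force': array([ 0.14453469,  0.42633475, -0.11158222]), 'wrist_torque': array([ 0.04393717, -0.05359554,  0.0052319 ]), 'gripper_width': 1.0015516108150464}
scene 593.1005042526482 -0.16017515270934296 [ 1.22939815 -0.0942682   1.07664029] [-0.61414136  0.08080517 -0.78504836]
top 462.8681182309412 -0.09900817834252955 [0.42489642 0.01123027 1.06781973] [ 0.11786363  0.00938159 -0.99298547]
wrist 373.63531795852765 -0.026104056635959074 [ 0.33949828 -0.58864213  0.38331276] [-0.26154983 -0.11247238 -0.95861444]
```

View pics/scene0.png

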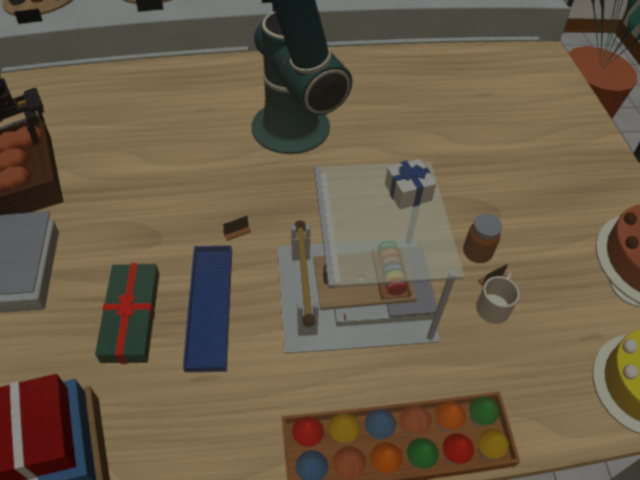

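View pics/top0.png

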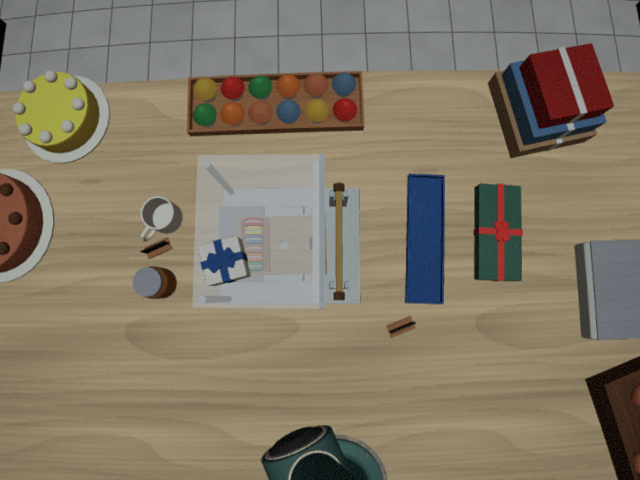

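View pics/wrist0.png

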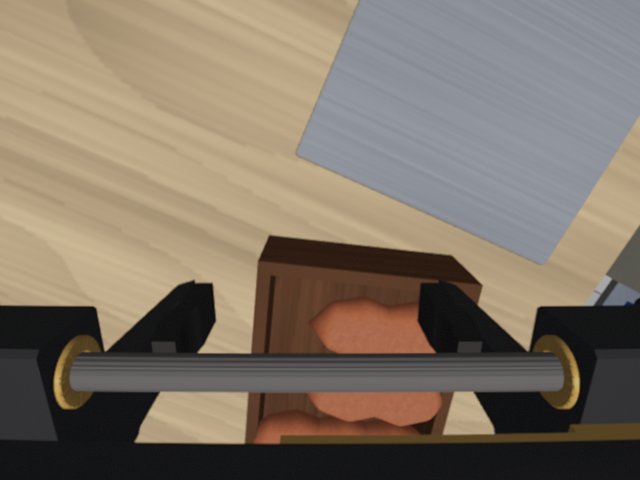

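The top view shows the rail with its knobs at about (339,187) and (339,296), the stand to its left, the tray at (425,239) and the gift box at (498,232). So stand +x is about world +y. I'll zoom in to measure.

```bash
python3 - <<'E'
from h import *
for n,b in(('scene0',(270,210,180,150)),('top0',(190,145,180,170))):
    f=load(n);x,y,w,h=b
    im=cv2.resize(f['frame'][y:y+h,x:x+w,::-1],None,fx=4 if w*4<=800 and h*4<=600 else 3.5,fy=4 if h*4<=600 else 3.5,interpolation=cv2.INTER_CUBIC)
    cv2.imwrite(f'pics/{n}_z.png',im); print(im.shape)
E
```

```text
(600, 720, 3)
(595, 630, 3)
```

View pics/scene0_z.png

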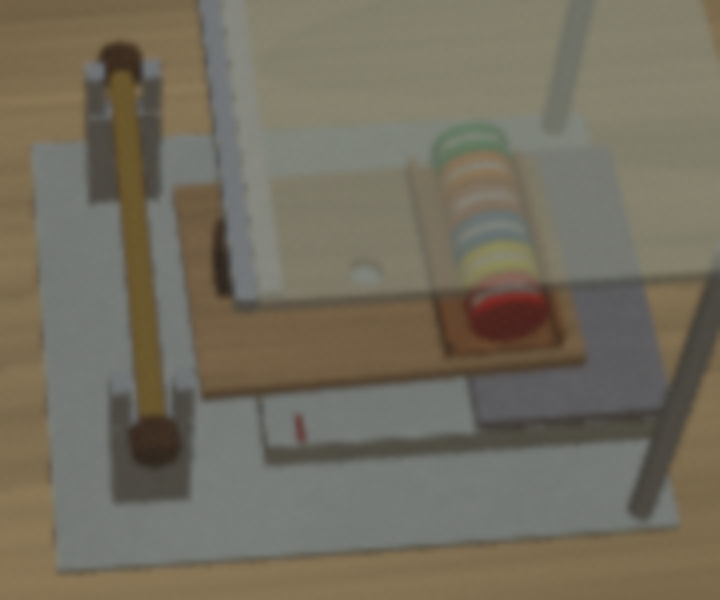

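View pics/top0_z.png

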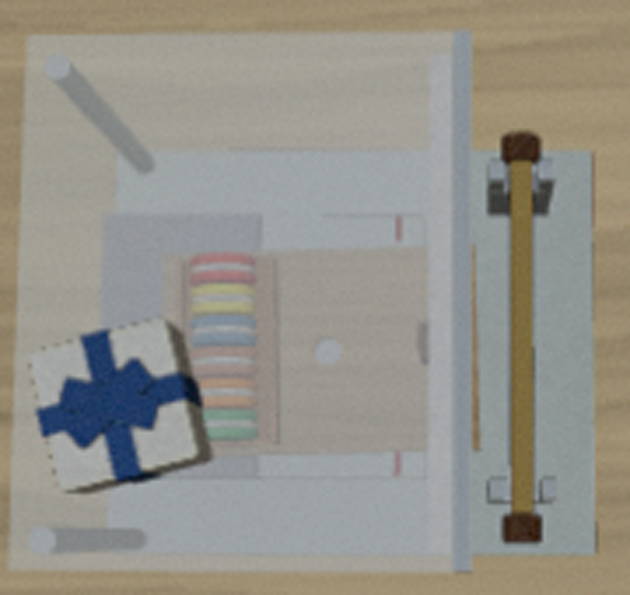

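```bash
python3 - <<'E'
from h import *
np.set_printoptions(precision=4,suppress=True)
s=load('scene0');t=load('top0')
pts={'knobA(farx)':((308.7,320.3),(338.9,187)),'knobB':((300.3,225),(339.1,295.6)),'hole':((361.5,278),(283.7,245)),'mark':((345,317),(304,210.1))}
R={}
for k,(a,b) in pts.items():
    X=tri(s,a,t,b);R[k]=X;print(k,X,proj(s,X)-a,proj(t,X)-b)
print('marks top z30',onplane(t,[(304,210.1),(303.4,277)],.03), 'hole z50',onplane(t,[(283.7,245)],.05),onplane(s,[(361.5,278)],.05))
d=R['knobA(farx)']-R['knobB'];print('len',np.linalg.norm(d),'mid',(R['knobA(farx)']+R['knobB'])/2,'yaw',np.degrees(np.arctan2(d[1],d[0])))
# footplate corners
print('plate scene',onplane(s,[(270+33/4,210+145/4),(270+60/4,210+570/4),(270+677/4,210+524/4)],.008))
print('plate top',onplane(t,[(190+592/3.5,145+152/3.5),(190+596/3.5,145+552/3.5)],.008))
print('shelf edge top ends',onplane(t,[(190+462/3.5,145+32/3.5),(190+462/3.5,145+570/3.5)],.245))
for n,f in(('s',s),('t',t)):
    hsv=cv2.cvtColor(f['frame'],cv2.COLOR_RGB2HSV)
    for nm,lo,hi in(('tray',(105,120,30),(125,255,255)),('gift',(65,80,20),(90,255,255))):
        m=cv2.inRange(hsv,lo,hi);m=cv2.morphologyEx(m,cv2.MORPH_CLOSE,np.ones((5,5)))
        c,_=cv2.findContours(m,0,2)
        for q in sorted(c,key=cv2.contourArea)[-2:]:
            r=cv2.minAreaRect(q);print(n,nm,cv2.contourArea(q),r)
            bp=cv2.boxPoints(r); z=.022 if nm=='tray' else .04
            P=onplane(f,bp,z);print(P[:,:2].round(3).tolist(),P.mean(0))
E
```

```text
knobA(farx) [ 0.6592 -0.0234  0.0886] [[-0.5767 -0.0167]] [[-0.5075 -0.0538]]
knobB [ 0.426  -0.0164  0.0923] [[-0.5395 -0.0242]] [[-0.5492 -0.0559]]
hole [0.5416 0.1021 0.0417] [[-0.4605  0.0183]] [[-0.4335 -0.0505]]
mark [0.6226 0.0559 0.0252] [[-0.5714  0.0102]] [[-0.5086 -0.0572]]
marks top z30 [[0.6215 0.0545 0.03  ]
 [0.4695 0.0593 0.03  ]] hole z50 [[0.5405 0.1004 0.05  ]] [[0.5472 0.1015 0.05  ]]
len 0.23334332234612656 mid [ 0.5426 -0.0199  0.0905] yaw -1.7284245007236767
plate scene [[ 0.4143 -0.0643  0.008 ]
 [ 0.6818 -0.0716  0.008 ]
 [ 0.6902  0.2436  0.008 ]]
plate top [[ 0.6736 -0.0747  0.008 ]
 [ 0.4085 -0.0677  0.008 ]]
shelf edge top ends [[0.6844 0.0102 0.245 ]
 [0.405  0.0177 0.245 ]]
s tray 973.0 ((74.55232238769531, 435.13067626953125), (45.503173828125, 103.83511352539062), 15.865708351135254)
[[0.907, -0.537], [0.71, -0.503], [0.742, -0.413], [0.933, -0.453]] [ 0.8229 -0.4765  0.022 ]
s tray 4064.5 ((206.9652099609375, 307.99835205078125), (40.67695617675781, 119.9168701171875), 2.6630005836486816)
[[0.702, -0.271], [0.408, -0.263], [0.422, -0.172], [0.713, -0
[... 394 characters left out ...]
1207.0 ((526.2745361328125, 105.71749877929688), (85.44283294677734, 41.97463607788086), 55.491477966308594)
[[0.927, -0.39], [0.99, -0.484], [0.807, -0.586], [0.748, -0.492]] [ 0.8678 -0.488   0.022 ]
t tray 4533.0 ((425.2970886230469, 238.45921325683594), (37.086238861083984, 128.58908081054688), 1.0609116554260254)
[[0.406, -0.169], [0.702, -0.188], [0.698, -0.275], [0.402, -0.252]] [ 0.5522 -0.2212  0.022 ]
t gift 869.0 ((485.5, 257.0), (44.0, 21.0), 90.0)
[[0.552, -0.33], [0.551, -0.379], [0.452, -0.372], [0.453, -0.324]] [ 0.5021 -0.3511  0.04  ]
t gift 3086.0 ((322.0, 453.5), (120.0, 51.0), -0.0)
[[0.032, 0.159], [0.142, 0.157], [0.136, -0.104], [0.026, -0.101]] [0.0841 0.028  0.04  ]
```

>>> jog_arm:
  plan:
    - [0,0,-0.3,0.3,0.5,0.3,0]
    - [0,0,-0.4,0.6,0.9,0.2,0]
    - [0,0,-0.4,0.6,0.9,0.2,0]
    - [0,0,-0.4,0.6,0.9,0.2,0]
    - [0,0,-0.4,0.6,0.9,0.2,0]
    - [0,0,-0.4,0.6,0.9,0.1,0]
    - [0,0,-0.4,0.6,0.9,0,0]
    - [0,0,-0.4,0.6,0.9,0,0]
    - [0,0,-0.4,0.6,0.9,0,0]
    - [0,0,-0.2,0.6,0.9,0,0]

```text
t: 0.98
position: [0.4435, -0.3582, 0.2915]
ee_rot: [1.0, -0.016, -0.0, -0.0]
force: [0.1, -0.2, 0.7]
gripper_width: 1.003
```

```bash
python3 - <<'E'
from h import *
np.set_printoptions(precision=4,suppress=True)
s=status.get_state();print(s['qpos'],s['position'],Ro.from_quat(s['ee_rot']).as_matrix());print(eyes.grab_frame('wrist')['tool_from_camera'])
E
```

```text
[-0.7231  0.0454  1.7883  0.      1.3082  0.8792] [ 0.4435 -0.3582  0.2915] [[ 0.9995 -0.0315 -0.0002]
 [-0.0315 -0.9995  0.0002]
 [-0.0002 -0.0002 -1.    ]]
[[ 0.0008 -0.9585 -0.2851  0.0739]
 [ 1.      0.001  -0.0006  0.0008]
 [ 0.0009 -0.2851  0.9585 -0.1288]
 [ 0.      0.      0.      1.    ]]
```

>>> jog_arm:
  plan:
    - [0.65,-0.02,0,0.32,0.6,0,0]
    - [0.65,-0.02,0,0.32,0.6,0,0]
    - [0.65,-0.02,0,0.32,0.6,0,0]
    - [0.65,-0.02,0,0.32,0.6,0,0]
    - [0.65,-0.02,0,0.32,0.6,-0.2,0]
    - [0.65,-0.02,0,0.32,0.6,-0.2,0]
    - [0.65,-0.02,0,0.32,0.6,-0.2,0]
    - [0.65,-0.02,0,0.32,0.6,-0.2,0]
    - [0.65,-0.02,0,0.32,0.6,-0.2,0]
    - [0.65,-0.02,0,0.32,0.6,-0.2,0]

```text
t: 1.87
position: [0.5395, -0.1794, 0.2555]
ee_rot: [0.924, -0.014, 0.006, -0.382]
force: [0.4, -0.2, 0.0]
gripper_width: 0.996
```

```bash
python3 - <<'E'
from h import *
np.set_printoptions(precision=4,suppress=True)
s=status.get_state();print(s['qpos'],s['position'],Ro.from_quat(s['ee_rot']).as_matrix());grab('wrist','w1');grab('scene','s1')
E
```

```text
[-0.6906  0.3244  1.7065  0.5939  1.6436  0.7877] [ 0.5395 -0.1794  0.2555] [[ 0.9995 -0.0201  0.0224]
 [-0.03   -0.7081  0.7055]
 [ 0.0016 -0.7058 -0.7084]]
```

View pics/w1.png

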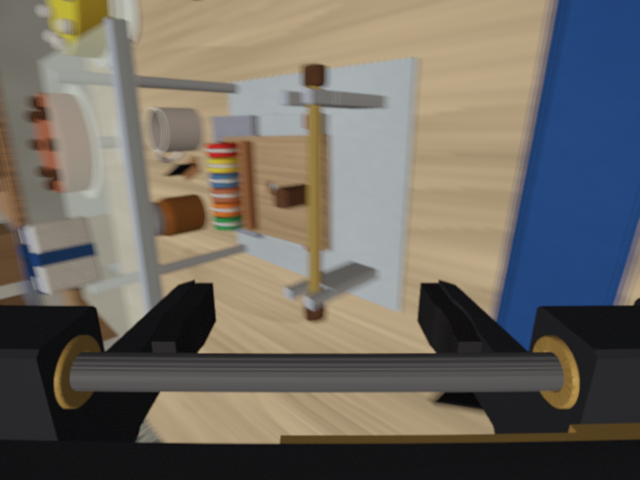

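View pics/s1.png

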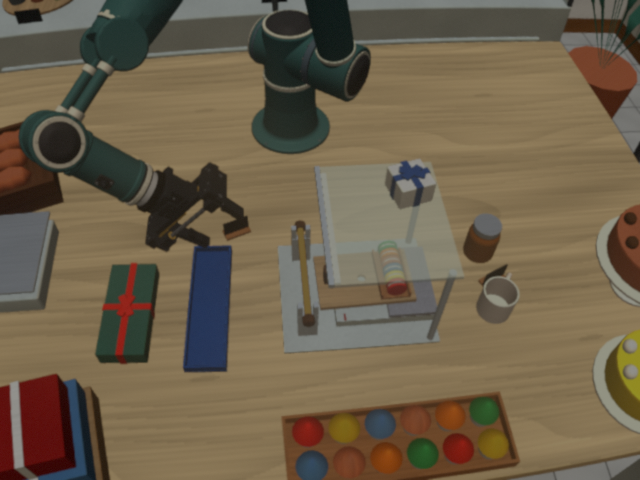

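```bash
python3 - <<'E'
from h import *
np.set_printoptions(precision=4,suppress=True)
w=grab('wrist','w2');f=w
cv2.imwrite('pics/w2_z.png',cv2.resize(f['frame'][50:330,180:440,::-1],None,fx=2,fy=2,interpolation=cv2.INTER_CUBIC))
hsv=cv2.cvtColor(f['frame'],cv2.COLOR_RGB2HSV)
s=load('scene0');t=load('top0')
print(status.get_state()['position'])
for a,b,c in(((315,75),(338.9,187),(308.7,320.3)),((314,313),(339.1,295.6),(300.3,225))):
    print(tri(w,a,t,b),tri(w,a,s,c),onplane(w,[a],.093),onplane(t,[b],.093),onplane(s,[c],.093))
E
```

```text
[ 0.5382 -0.1795  0.2534]
[ 0.6572 -0.0243  0.095 ] [ 0.6587 -0.0214  0.0903] [[ 0.6573 -0.0224  0.093 ]] [[ 0.658  -0.0244  0.093 ]] [[ 0.6618 -0.0227  0.093 ]]
[ 0.426  -0.0173  0.0971] [ 0.4258 -0.0152  0.0942] [[ 0.423  -0.0129  0.093 ]] [[ 0.4258 -0.0175  0.093 ]] [[ 0.4267 -0.0153  0.093 ]]
```

View pics/w2_z.png

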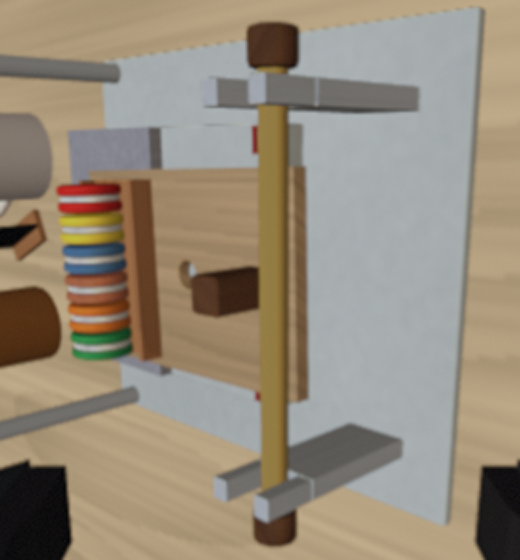

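>>> jog_arm:
  plan:
    - [0,0,0,0.04,0.5,-0.5,0.3]
    - [0,0,0,0.04,0.9,-0.9,0.4]
    - [0,0,0,0.04,0.9,-0.9,0.4]
    - [0,0,0,0.03,0.8,-0.8,0.4]
    - [0,0,0,0,0.4,-0.4,0.4]
    - [0,0,0,0,0,0,0.4]
    - [0,0,0,0,0,0,0.4]

```text
t: 2.6
position: [0.5434, -0.075, 0.1514]
ee_rot: [0.925, -0.013, 0.006, -0.38]
force: [-0.1, -1.0, 0.5]
gripper_width: 0.602
```

```bash
python3 - <<'E'
from h import *
np.set_printoptions(precision=4,suppress=True)
s=status.get_state();print(s['qpos'],s['position'],Ro.from_quat(s['ee_rot']).as_matrix(),s['force']);w=grab('wrist','w3')
E
```

```text
[-0.5531  0.3428  1.8975  0.6651  1.4033  0.7576] [ 0.5434 -0.075   0.1514] [[ 0.9996 -0.019   0.0212]
 [-0.0284 -0.7116  0.702 ]
 [ 0.0018 -0.7023 -0.7118]] [-0.0658 -1.005   0.4759]
```

View pics/w3.png

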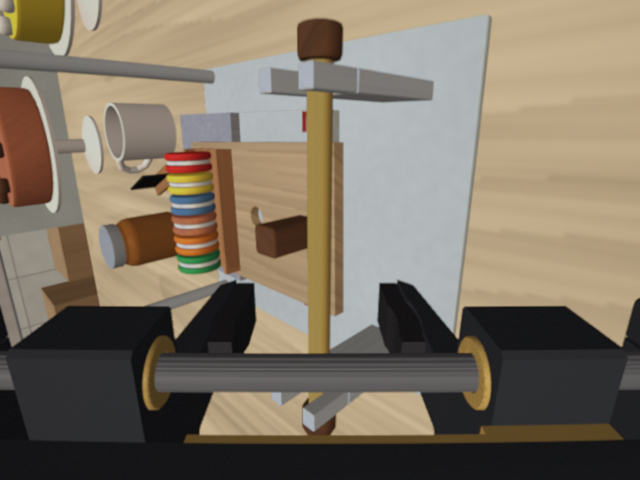

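```bash
python3 - <<'E'
from h import *
np.set_printoptions(precision=4,suppress=True)
w=load('w3');w2=load('w2')
print(tri(w,(320,41),w2,(316.5,73)),tri(w,(320,415),w2,(317,311)))
for k in [(.6588,-.0234,.093),(.4262,-.0155,.093),(.5425,-.0195,.093)]: print(proj(w,k),proj(w2,k))
E
```

```text
[ 0.6575 -0.0309  0.1   ] [ 0.4258 -0.0162  0.0911]
[[319.3681  42.9925]] [[315.7442  73.082 ]]
[[316.638  415.5215]] [[315.6547 311.0557]]
[[317.8679 257.3363]] [[315.7302 202.9832]]
```

>>> jog_arm:
  plan:
    - [0,0,0,0,0.5,-0.5,0.4]
    - [0,0,0,0,0.5,-0.55,0.4]
    - [0,0,0,0,0.5,-0.5,0.4]
    - [0,0,0,0,0.4,-0.45,0.4]
    - [0,0,0,0,0,0,0.4]
    - [0,0,0,0,0,0,0.4]

```text
t: 3.15
position: [0.5444, -0.019, 0.0918]
ee_rot: [0.925, -0.013, 0.007, -0.38]
force: [0.0, -0.5, -1.0]
gripper_width: 0.605
```

```bash
python3 - <<'E'
from h import *
np.set_printoptions(precision=4,suppress=True)
s=status.get_state();print(s['qpos'],s['position'],s['force']);w=grab('wrist','w4')
E
```

```text
[-0.4718  0.3875  1.9754  0.7289  1.2698  0.7244] [ 0.5444 -0.019   0.0918] [ 0.0105 -0.5179 -0.9877]
```

View pics/w4.png

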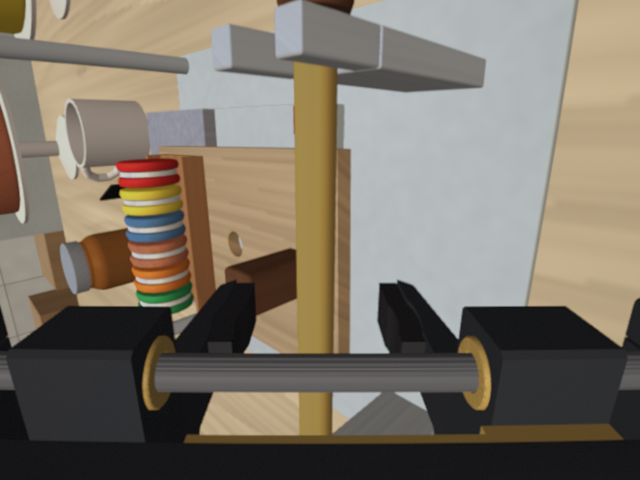

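>>> jog_arm:
  plan:
    - [0,0,0,0,0,0,0.7]
    - [0,0,0,0,0,0,0.85]
    - [0,0,0,0,0,0,1]
    - [0,0,0,0,0,0,1]
    - [0,0,0,0,0,0,1]
    - [0,0,0,0,0,0,1]
    - [0,0,0,0,0,0,1]
    - [0,0,0,0,0,0,1]

```text
t: 3.87
position: [0.5436, -0.0177, 0.0911]
ee_rot: [0.925, -0.013, 0.006, -0.381]
force: [-0.6, -0.6, 3.1]
gripper_width: 0.141
```

>>> jog_arm:
  plan:
    - [0,0,0,0,0,0.05,1]
    - [0,0,0,0,0,0.1,1]
    - [0,0,0,0,0,0.15,1]
    - [0,0,0,0,0,0.15,1]
    - [0,0,0,0,0,0.15,1]
    - [0,0,0,0,0,0,1]
    - [0,0,0,0,0,0,1]

```text
t: 4.45
position: [0.5438, -0.0179, 0.1091]
ee_rot: [0.925, -0.013, 0.007, -0.38]
force: [-0.3, -0.6, -3.8]
gripper_width: 0.141
```

```bash
python3 - <<'E'
from h import *
np.set_printoptions(precision=4,suppress=True)
s=status.get_state();print(s['qpos'],s['position'],Ro.from_quat(s['ee_rot']).as_matrix(),s['force'],s['wrist_torque']);w=grab('wrist','w5');f=grab('scene','s5')
cv2.imwrite('pics/s5_z.png',cv2.resize(f['frame'][150:350,200:450,::-1],None,fx=3,fy=3,interpolation=cv2.INTER_CUBIC))
E
```

```text
[-0.4707  0.3607  1.972   0.7233  1.2925  0.7464] [ 0.5438 -0.0179  0.1091] [[ 0.9996 -0.0196  0.0223]
 [-0.0296 -0.7109  0.7027]
 [ 0.0021 -0.703  -0.7111]] [-0.2963 -0.569  -3.7832] [-0.7175  0.0716  0.0161]
```

View pics/s5_z.png

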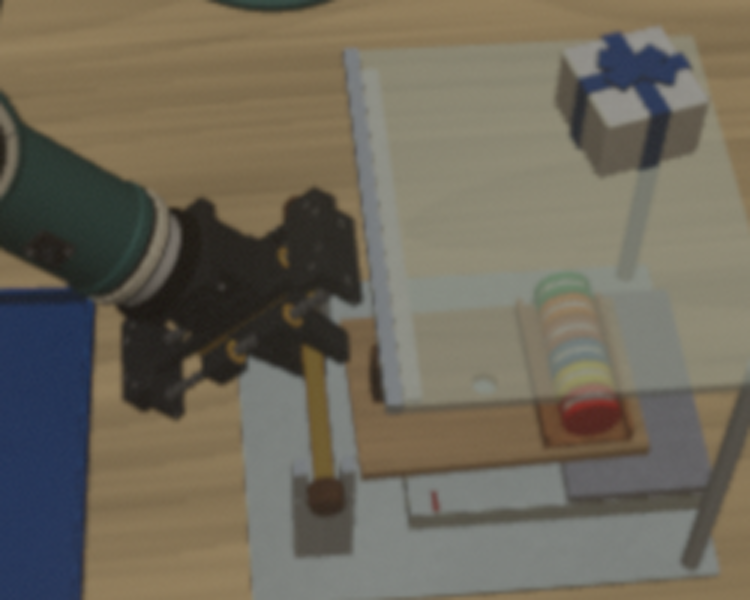

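View pics/w5.png

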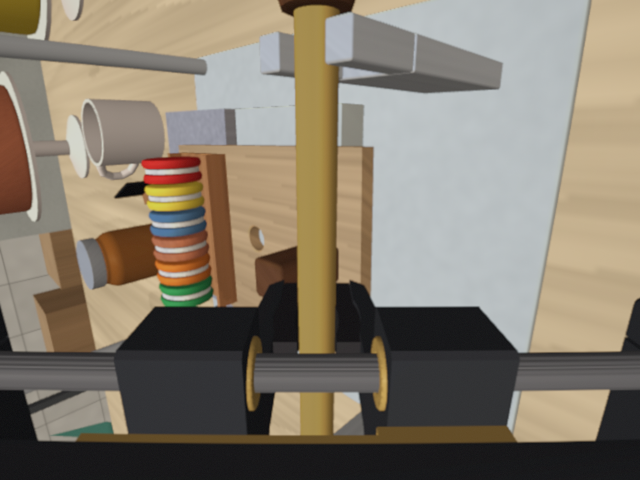

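>>> jog_arm:
  plan:
    - [0,0,0,0,0,0.1,1]
    - [0,0,0,0,0,0.15,1]
    - [0,0,0,0,0,0.15,1]
    - [0,0,0,0,0,0.15,1]
    - [0,0,0,0,0,0.13,1]
    - [0,0,0,0,0,0,1]
    - [0,0,0,0,0,0,1]

```text
t: 5.13
position: [0.5438, -0.0179, 0.1296]
ee_rot: [0.925, -0.013, 0.007, -0.38]
force: [-0.9, -1.2, -3.8]
gripper_width: 0.142
```

```bash
python3 - <<'E'
from h import *
np.set_printoptions(precision=4,suppress=True)
s=status.get_state();print(s['position'],s['force'],s['wrist_torque']);w=grab('wrist','w6');f=grab('scene','s6')
cv2.imwrite('pics/s6_z.png',cv2.resize(f['frame'][150:350,200:450,::-1],None,fx=3,fy=3,interpolation=cv2.INTER_CUBIC))
E
```

```text
[ 0.5438 -0.0179  0.1296] [-0.8619 -1.1861 -3.766 ] [-0.6195  0.0383  0.0019]
```

View pics/s6_z.png

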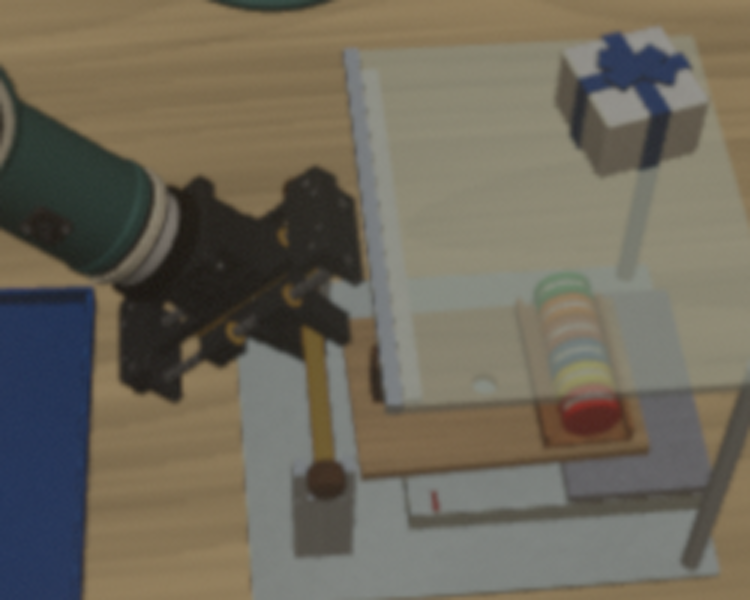

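View pics/w6.png

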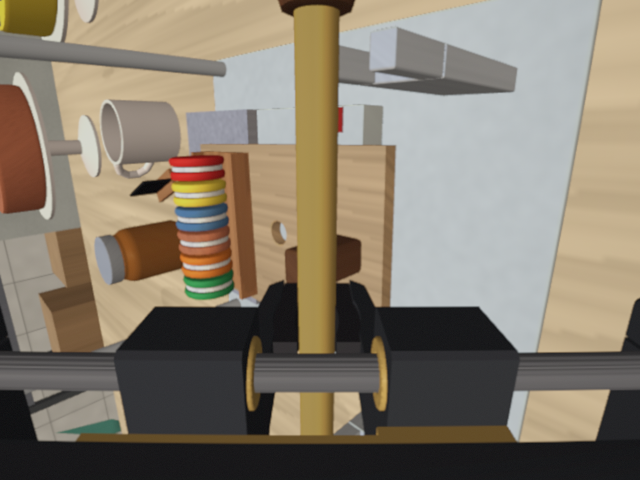

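The rail is level and clear, but my grasp leaves the fingertips 19 mm past its axis. In the tray there are only 12 mm below it. I'll set it back in the slots and regrip nearer the tips, so it can be laid down rather than dropped.

>>> jog_arm:
  plan:
    - [0,0,0,0,0,-0.1,1]
    - [0,0,0,0,0,-0.2,1]
    - [0,0,0,0,0,-0.2,1]
    - [0,0,0,0,0,-0.2,1]
    - [0,0,0,0,0,-0.2,1]
    - [0,0,0,0,0,-0.2,1]
    - [0,0,0,0,0,-0.1,1]
    - [0,0,0,0,0,-0.04,1]
    - [0,0,0,0,0,0,1]
    - [0,0,0,0,0,0,1]

```text
t: 6.07
position: [0.5437, -0.0178, 0.0919]
ee_rot: [0.925, -0.014, 0.006, -0.38]
force: [0.2, -0.0, -2.6]
gripper_width: 0.14
```

>>> jog_arm:
  plan:
    - [0,0,0,0,0,-0.03,1]
    - [0,0,0,0,0,0,1]
    - [0,0,0,0,0,0,0.6]
    - [0,0,0,0,0,0,0.6]
    - [0,0,0,0,0,0,0.6]
    - [0,0,0,0,0,0,0.6]
    - [0,0,0,-0.04,-0.12,0.12,0.6]
    - [0,0,0,0,-0.12,0.12,0.6]
    - [0,0,0,0,0,0,0.6]
    - [0,0,0,0,0,0,0.6]

```text
t: 6.9
position: [0.5428, -0.0255, 0.0987]
ee_rot: [0.925, -0.014, 0.007, -0.38]
force: [-0.3, 0.0, -0.1]
gripper_width: 0.403
```

```bash
python3 - <<'E'
from h import *
np.set_printoptions(precision=4,suppress=True)
s=status.get_state();print(s['position'],s['force']);w=grab('wrist','w7')
E
```

```text
[ 0.5428 -0.0255  0.0987] [-0.2883  0.0499 -0.0934]
```

View pics/w7.png

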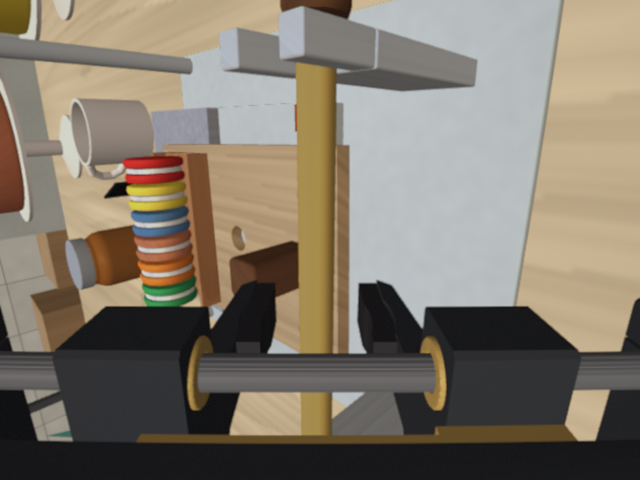

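>>> jog_arm:
  plan:
    - [0,0,0,0,0,0,0.8]
    - [0,0,0,0,0,0,1]
    - [0,0,0,0,0,0,1]
    - [0,0,0,0,0,0,1]
    - [0,0,0,0,0,0,1]
    - [0,0,0,0,0,0,1]
    - [0,0,0,0,0,0.05,1]
    - [0,0,0,0,0,0.1,1]
    - [0,0,0,0,0,0.15,1]
    - [0,0,0,0,0,0,1]

```text
t: 7.78
position: [0.5426, -0.0251, 0.1078]
ee_rot: [0.925, -0.013, 0.007, -0.38]
force: [0.9, 0.1, -3.2]
gripper_width: 0.146
```

>>> jog_arm:
  plan:
    - [0,0,0,0,0,0.15,1]
    - [0,0,0,0,0,0.2,1]
    - [0,0,0,0,0,0.2,1]
    - [0,0,0,0,0,0.2,1]
    - [0,0,0,0,0,0.2,1]
    - [0,0,0,0,0,0.1,1]
    - [0,0,0,0,0,0,1]

```text
t: 8.37
position: [0.5429, -0.0252, 0.1399]
ee_rot: [0.925, -0.013, 0.007, -0.38]
force: [0.5, 0.4, -3.2]
gripper_width: 0.145
```

```bash
python3 - <<'E'
from h import *
np.set_printoptions(precision=4,suppress=True)
s=status.get_state();print(s['position'],s['force'],s['gripper_width']);w=grab('wrist','w8');f=grab('scene','s8')
cv2.imwrite('pics/s8_z.png',cv2.resize(f['frame'][150:350,200:450,::-1],None,fx=3,fy=3,interpolation=cv2.INTER_CUBIC))
E
```

```text
[ 0.5429 -0.0252  0.1399] [ 0.5436  0.4498 -3.1664] 0.1454639597448618
```

View pics/s8_z.png

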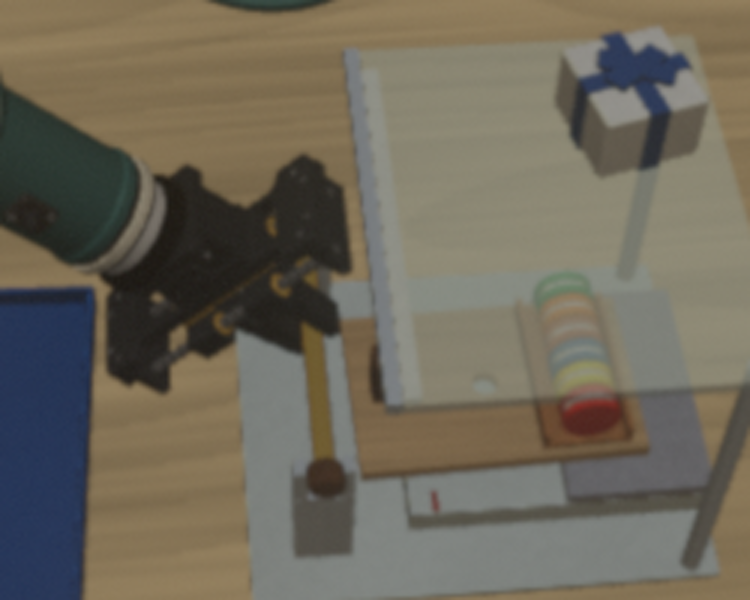

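View pics/w8.png

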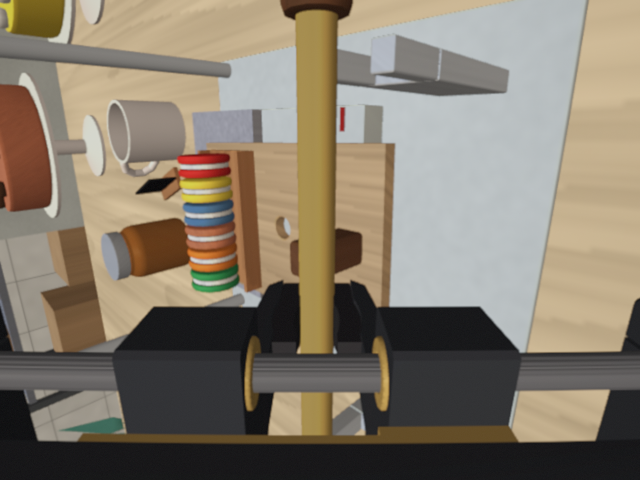

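>>> jog_arm:
  plan:
    - [0,0,0,0,-0.1,0.1,1]
    - [0,0,0,0,-0.3,0.1,1]
    - [0,0,0,0,-0.5,0.1,1]
    - [0,0,0,0,-0.7,0,1]
    - [-0.3,0.01,0,0.05,-0.8,0,1]
    - [-0.6,0.02,0,0.05,-0.8,0,1]
    - [-0.7,0.02,0,0.05,-0.8,0,1]
    - [-0.7,0.02,0,0.05,-0.8,0,1]
    - [-0.7,0.02,0,0.05,-0.6,0,1]
    - [-0.7,0.02,-0.1,0.05,-0.4,0,1]

```text
t: 9.3
position: [0.5519, -0.203, 0.1485]
ee_rot: [0.986, -0.022, 0.005, -0.165]
force: [-0.5, 0.5, -3.0]
gripper_width: 0.148
```

>>> jog_arm:
  plan:
    - [-0.7,0.02,-0.1,0.05,-0.2,0,1]
    - [-0.7,0.02,-0.1,0.05,-0.2,0,1]
    - [-0.7,0.02,-0.05,0.05,-0.1,0,1]
    - [-0.5,0.02,0,0,0,0,1]
    - [-0.3,0.02,0,0,0,0,1]
    - [0,0,0,0,0,0,1]
    - [0,0,0,0,0,0,1]

```text
t: 9.88
position: [0.5556, -0.2141, 0.1477]
ee_rot: [0.999, -0.035, 0.005, 0.005]
force: [0.1, -0.3, -4.0]
gripper_width: 0.149
```

```bash
python3 - <<'E'
from h import *
np.set_printoptions(precision=4,suppress=True)
s=status.get_state();print(s['qpos'],s['position'],Ro.from_quat(s['ee_rot']).as_matrix(),s['force'],s['gripper_width']);w=grab('wrist','w9');f=grab('top','t9')
E
```

```text
[-0.406   0.1973  1.8942 -0.0077  1.0375  1.2381] [ 0.5556 -0.2141  0.1477] [[ 0.9975 -0.0694  0.009 ]
 [-0.0693 -0.9975 -0.0111]
 [ 0.0097  0.0104 -0.9999]] [ 0.0692 -0.3331 -3.9665] 0.1489066003425937
```

View pics/t9.png

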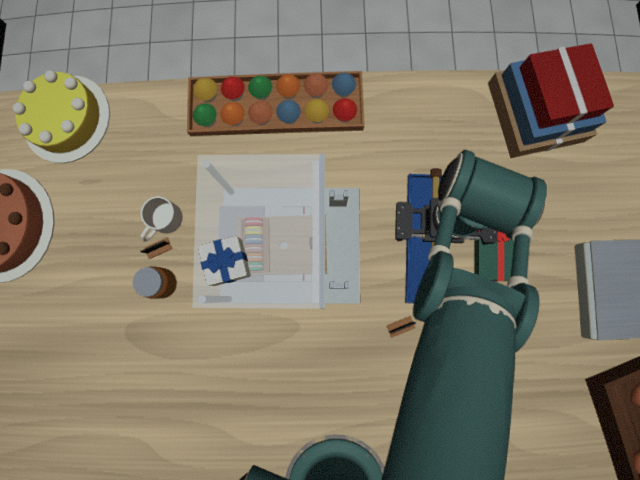

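View pics/w9.png

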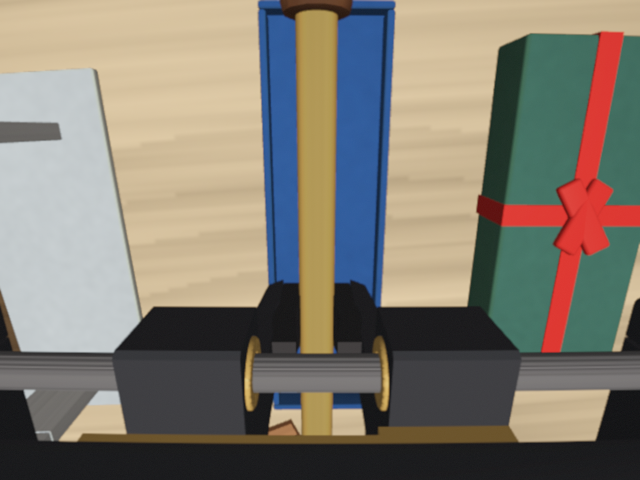

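```bash
python3 - <<'E'
from h import *
np.set_printoptions(precision=4,suppress=True)
w=load('w9')
for z in(.022,.027):
    P=onplane(w,[(261,4),(394,4),(274,409),(384,300)],z);print(z,P)
print(onplane(w,[(269,14),(388,14),(278,280),(376,303)],.005))
# knob far: centre of visible? rail direction
print(proj(w,[(0.5556,-.2141,.139)]))
E
```

```text
0.022 [[ 0.7031 -0.1925  0.022 ]
 [ 0.6978 -0.2734  0.022 ]
 [ 0.4084 -0.1709  0.022 ]
 [ 0.5006 -0.2632  0.022 ]]
0.027 [[ 0.7016 -0.193   0.027 ]
 [ 0.6965 -0.2723  0.027 ]
 [ 0.4127 -0.1719  0.027 ]
 [ 0.5031 -0.2623  0.027 ]]
[[ 0.7019 -0.1953  0.005 ]
 [ 0.6968 -0.273   0.005 ]
 [ 0.5155 -0.1833  0.005 ]
 [ 0.4899 -0.2597  0.005 ]]
[[314.3301 312.3104]]
```

>>> jog_arm:
  plan:
    - [0.09,0.08,0,0,-0.13,-0.2,1]
    - [0,0,0,0,-0.14,-0.5,1]
    - [0,0,0,0,0,-0.7,1]
    - [0,0,0,0,0,-0.7,1]
    - [0,0,0,0,0,-0.7,1]
    - [0,0,0,0,0,-0.5,1]
    - [0,0,0,0,0,-0.3,1]
    - [0,0,0,0,0,-0.1,1]
    - [0,0,0,0,0,0,1]
    - [0,0,0,0,0,0,1]

```text
t: 10.82
position: [0.5564, -0.2227, 0.0373]
ee_rot: [0.999, -0.035, 0.001, 0.001]
force: [-0.8, -0.2, -3.5]
gripper_width: 0.148
```

```bash
python3 - <<'E'
from h import *
np.set_printoptions(precision=4,suppress=True)
s=status.get_state();print(s['position'],Ro.from_quat(s['ee_rot']).as_matrix(),s['force'],s['gripper_width']);w=grab('wrist','w10');f=grab('scene','s10')
cv2.imwrite('pics/s10_z.png',cv2.resize(f['frame'][200:400,80:330,::-1],None,fx=3,fy=3,interpolation=cv2.INTER_CUBIC))
E
```

```text
[ 0.5564 -0.2227  0.0373] [[ 0.9976 -0.0696  0.0012]
 [-0.0696 -0.9976 -0.0021]
 [ 0.0013  0.002  -1.    ]] [-0.7561 -0.2097 -3.5004] 0.14821222689453764
```

View pics/s10_z.png

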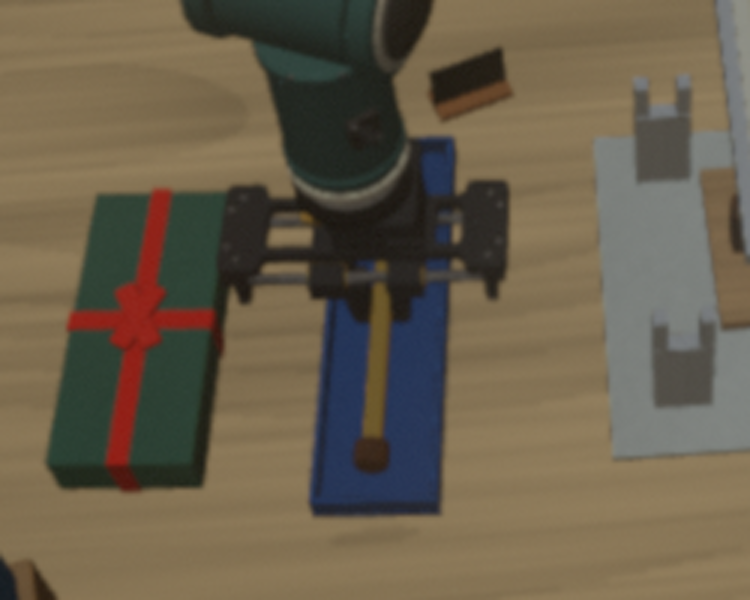

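View pics/w10.png

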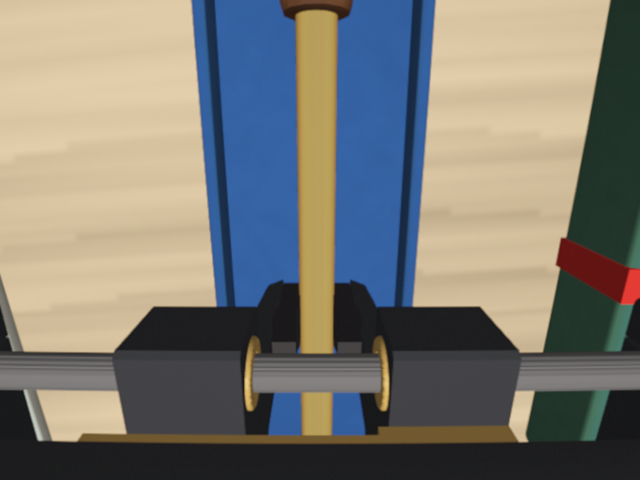

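Level and centred over the tray, about 11 mm up. I'll lower it the rest of the way slowly.

>>> jog_arm:
  plan:
    - [0,0,0,0,0,-0.1,1]
    - [0,0,0,0,0,-0.1,1]
    - [0,0,0,0,0,-0.08,1]
    - [0,0,0,0,0,-0.05,1]
    - [0,0,0,0,0,0,1]
    - [0,0,0,0,0,0,1]

```text
t: 11.42
position: [0.5556, -0.2219, 0.0266]
ee_rot: [0.999, -0.035, -0.0, 0.001]
force: [-1.2, 1.4, -3.0]
gripper_width: 0.146
```

>>> jog_arm:
  plan:
    - [0,0,0,0,0,-0.03,1]
    - [0,0,0,0,0,0,1]
    - [0,0,0,0,0,0,1]

```text
t: 11.67
position: [0.5558, -0.222, 0.0259]
ee_rot: [0.999, -0.035, 0.0, 0.001]
force: [1.1, -0.2, -3.2]
gripper_width: 0.149
```

>>> jog_arm:
  plan:
    - [0,0,0,0,0,-0.03,1]
    - [0,0,0,0,0,0,1]
    - [0,0,0,0,0,0,1]

```text
t: 11.92
position: [0.5558, -0.222, 0.0249]
ee_rot: [0.999, -0.035, 0.0, 0.001]
force: [-0.5, -0.6, -3.8]
gripper_width: 0.151
```

>>> jog_arm:
  plan:
    - [0,0,0,0,0,-0.04,1]
    - [0,0,0,0,0,0,1]
    - [0,0,0,0,0,0,1]

```text
t: 12.17
position: [0.556, -0.2221, 0.0243]
ee_rot: [0.999, -0.035, 0.0, 0.001]
force: [-0.6, 0.4, 1.2]
gripper_width: 0.145
```

Contact: the force went from −3.5 to +1.2 N. Releasing.

>>> jog_arm:
  plan:
    - [0,0,0,0,0,0,0.8]
    - [0,0,0,0,0,0,0.7]
    - [0,0,0,0,0,0,0.65]
    - [0,0,0,0,0,0,0.65]
    - [0,0,0,0,0,0,0.65]
    - [0,0,0,0,0,0.2,0.65]
    - [0,0,0,0,0,0.6,0.65]
    - [0,0,0,0,0,0.9,0.65]
    - [0,0,0,0,0,0.9,0.65]
    - [0,0,0,0,0,0.9,0.65]

```text
t: 13.0
position: [0.5555, -0.2219, 0.13]
ee_rot: [0.999, -0.035, -0.0, 0.001]
force: [0.5, -0.2, 0.2]
gripper_width: 0.352
```

```bash
python3 - <<'E'
from h import *
np.set_printoptions(precision=4,suppress=True)
s=status.get_state();print(s['qpos'],s['position'],s['force']);w=grab('wrist','w11')
E
```

```text
[-0.4209  0.2279  1.8932 -0.0018  1.02    1.2201] [ 0.5555 -0.2219  0.13  ] [ 0.528  -0.1912  0.2174]
```

View pics/w11.png

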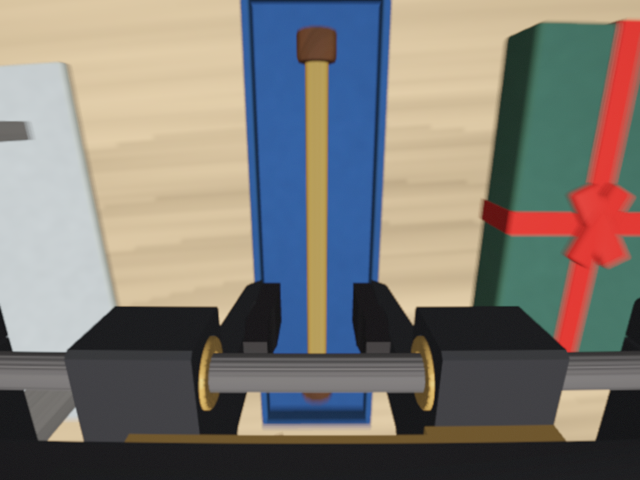

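The rail lies flat in the tray, knobs at about (316,45) and (316,395) inside the walls. Next, an oblique look at the board, hole and grip.

>>> jog_arm:
  plan:
    - [0.3,0,0,0,0.3,0.6,0.5]
    - [0.6,-0.02,0.1,-0.05,0.4,0.6,0]
    - [0.7,-0.02,0.1,-0.05,0.5,0.3,0]
    - [0.7,-0.02,0.1,-0.05,0.5,0,0]
    - [0.7,-0.02,0,-0.05,0.5,0,0]
    - [0.7,-0.02,0,-0.05,0.5,0,0]
    - [0.7,-0.02,0,-0.05,0.5,0,0]
    - [0.7,-0.02,0,0,0.4,0,0]
    - [0.6,-0.02,0,0,0.2,0,0]
    - [0.5,0,0,0,0.1,0,0]

```text
t: 13.88
position: [0.5467, -0.1047, 0.174]
ee_rot: [0.931, -0.015, 0.001, -0.364]
force: [-0.7, 0.4, -0.1]
gripper_width: 0.999
```

>>> jog_arm:
  plan:
    - [0,0,0,0,0,0,0]
    - [0,0,0,0,0,0,0]
    - [0,0,0,0,0,0,0]

```text
t: 14.13
position: [0.5471, -0.1053, 0.1741]
ee_rot: [0.932, -0.015, 0.001, -0.362]
force: [-0.1, -0.4, -0.4]
gripper_width: 0.999
```

```bash
python3 - <<'E'
from h import *
np.set_printoptions(precision=4,suppress=True)
s=status.get_state();print(s['qpos'],s['position'],Ro.from_quat(s['ee_rot']).as_matrix());f=grab('wrist','w12')
cv2.imwrite('pics/w12_z.png',cv2.resize(f['frame'][70:340,150:410,::-1],None,fx=2.2,fy=2.2,interpolation=cv2.INTER_CUBIC))
E
```

```text
[-0.5767  0.3314  1.8446  0.6153  1.444   0.793 ] [ 0.5471 -0.1053  0.1741] [[ 0.9996 -0.0268  0.013 ]
 [-0.0286 -0.7377  0.6746]
 [-0.0085 -0.6746 -0.7381]]
```

View pics/w12.png

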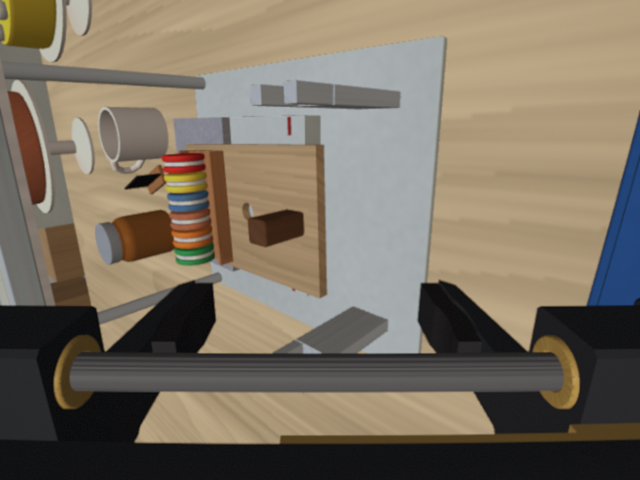

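View pics/w12_z.png

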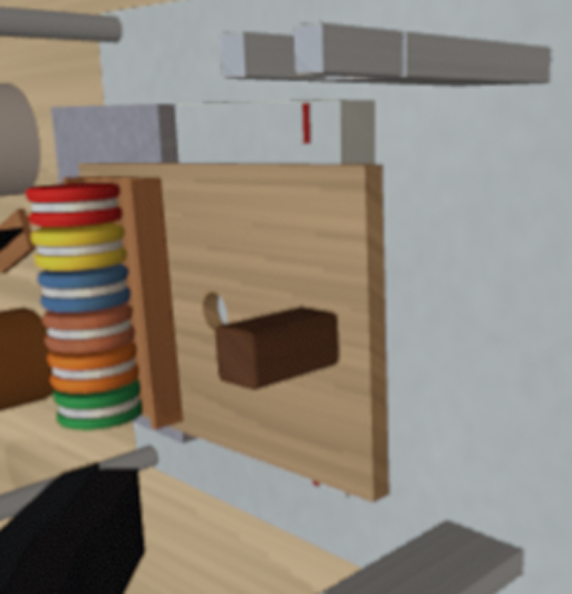

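```bash
python3 - <<'E'
from h import *
f=load('w12')
cv2.imwrite('pics/w12_zz.png',cv2.resize(f['frame'][185:265,230:345,::-1],None,fx=6,fy=6,interpolation=cv2.INTER_CUBIC))
np.set_printoptions(precision=4,suppress=True)
Z=lambda L:[(150+u/2.2,70+v/2.2) for u,v in L]
P=onplane(f,Z([(365,165),(374,497)]),.05);print('front edge',P,P.mean(0),np.degrees(np.arctan2(*(P[0]-P[1])[[1,0]])))
P=onplane(f,Z([(365,165),(180,165)]),.05);print('side edge',P)
P=onplane(f,Z([(306,123)]),.03);print('mark',P)
P=onplane(f,Z([(215,310)]),.05);print('hole',P)
E
```

```text
front edge [[0.6074 0.0057 0.05  ]
 [0.4802 0.0054 0.05  ]] [0.5438 0.0056 0.05  ] 0.10424729860163226
side edge [[0.6074 0.0057 0.05  ]
 [0.6067 0.1165 0.05  ]]
mark [[0.6227 0.0559 0.03  ]]
hole [[0.5435 0.0991 0.05  ]]
```

View pics/w12_zz.png

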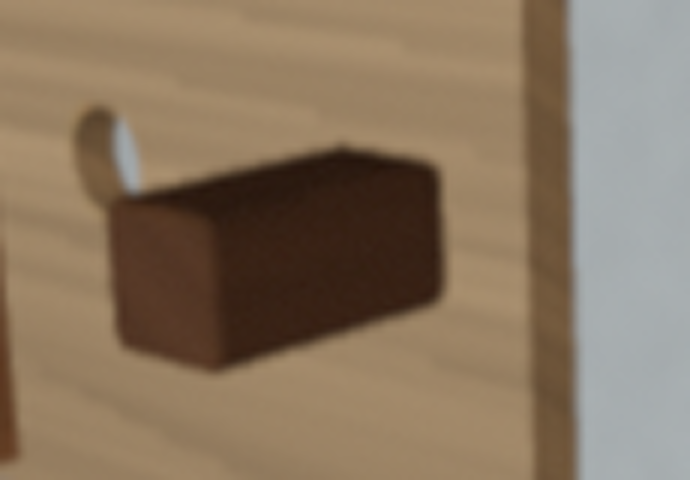

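```bash
python3 - <<'E'
from h import *
np.set_printoptions(precision=4,suppress=True)
f=load('w12')
Z=[(230+u/6,185+v/6) for u,v in[(112,200),(213,213),(220,370),(120,345)]]
P=onplane(f,Z,.095);print(P,P.mean(0))
w2=load('w2');w9=load('w8')
print(tri(f,np.mean(Z,0),w2,(284,198)))
print('hole tri',tri(f,(150+215/2.2,70+310/2.2),w2,(180+188/2,50+273/2)))
cv2.imwrite('pics/w2_zz.png',cv2.resize(w2['frame'][170:220,255:315,::-1],None,fx=10,fy=10,interpolation=cv2.INTER_CUBIC))
E
```

```text
[[0.5532 0.038  0.095 ]
 [0.5544 0.0175 0.095 ]
 [0.5338 0.0181 0.095 ]
 [0.5332 0.0387 0.095 ]] [0.5437 0.0281 0.095 ]
[0.5416 0.0328 0.09  ]
hole tri [0.5432 0.0995 0.0493]
```

View pics/w2_zz.png

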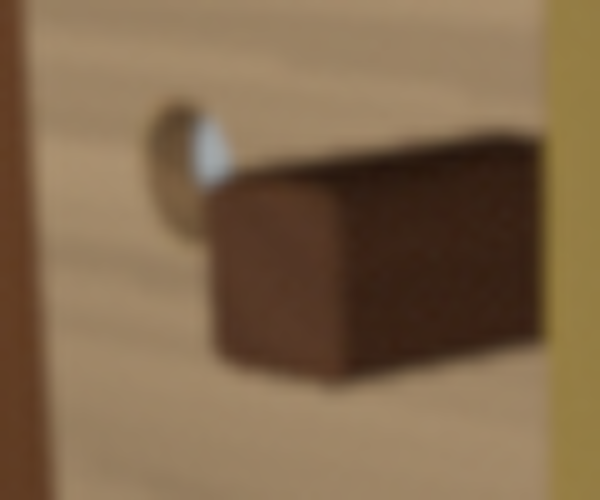

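```bash
python3 - <<'E'
from h import *
s=status.get_state();R=Ro.from_quat(s['ee_rot'])
th=np.radians(28)
T=Ro.from_matrix(np.array([[0,np.sin(0)+1,0],[np.cos(th),0,np.sin(th)],[np.sin(th),0,-np.cos(th)]]))
T=Ro.from_euler('z',0.2,degrees=True)*T
print(T.as_matrix().round(3)); v=(T*R.inv()).as_rotvec()/.12; print(v.round(2),np.linalg.norm(v),(v/18).round(3))
E
```

```text
[[-0.003  1.    -0.002]
 [ 0.883  0.003  0.469]
 [ 0.469  0.    -0.883]]
[-1.71 -7.63 10.97] 13.473595384068954 [-0.095 -0.424  0.61 ]
```

>>> jog_arm:
  plan:
    - [-0.095,-0.424,0.61,0,-0.2,0.4,0]
    - [-0.095,-0.424,0.61,0,-0.2,0.4,0]
    - [-0.095,-0.424,0.61,0,-0.2,0.4,0]
    - [-0.095,-0.424,0.61,0,0,0.2,0]
    - [-0.095,-0.424,0.61,0,0,0,0]
    - [-0.095,-0.424,0.61,0,0,0,0]
    - [-0.095,-0.424,0.61,0,0,0,0]
    - [-0.095,-0.424,0.61,0,0,0,0]
    - [-0.095,-0.424,0.61,0,0,0,0]
    - [-0.095,-0.424,0.61,0,0,0,0]

```text
t: 15.02
position: [0.5472, -0.1229, 0.2168]
ee_rot: [0.864, 0.408, 0.103, -0.278]
force: [0.5, 1.5, -0.8]
gripper_width: 1.0
```

>>> jog_arm:
  plan:
    - [-0.095,-0.424,0.61,0,0,0,0]
    - [-0.095,-0.424,0.61,0,0,0,0]
    - [-0.095,-0.424,0.61,0,0,0,0]
    - [-0.095,-0.424,0.61,0,0,0,0]
    - [-0.095,-0.424,0.61,0,0,0,0]
    - [-0.095,-0.424,0.61,0,0,0,0]
    - [-0.095,-0.424,0.61,0,0,0,0]
    - [-0.095,-0.424,0.61,0,0,0,0]
    - [0,0,0,0,0,0,0]
    - [0,0,0,0,0,0,0]

```text
t: 15.85
position: [0.547, -0.1227, 0.2168]
ee_rot: [0.685, 0.687, 0.17, -0.171]
force: [-0.2, -0.1, -0.1]
gripper_width: 1.004
```

```bash
python3 - <<'E'
from h import *
np.set_printoptions(precision=4,suppress=True)
s=status.get_state();print(s['t'],s['qpos'],s['position'],Ro.from_quat(s['ee_rot']).as_matrix());f=grab('wrist','w13');f=grab('scene','s13')
E
```

```text
15.85 [-0.5043  0.2048  1.8219  0.4285  1.3852 -0.6451] [ 0.547  -0.1227  0.2168] [[-0.0019  1.     -0.0021]
 [ 0.8839  0.0027  0.4676]
 [ 0.4676 -0.001  -0.8839]]
```

View pics/w13.png

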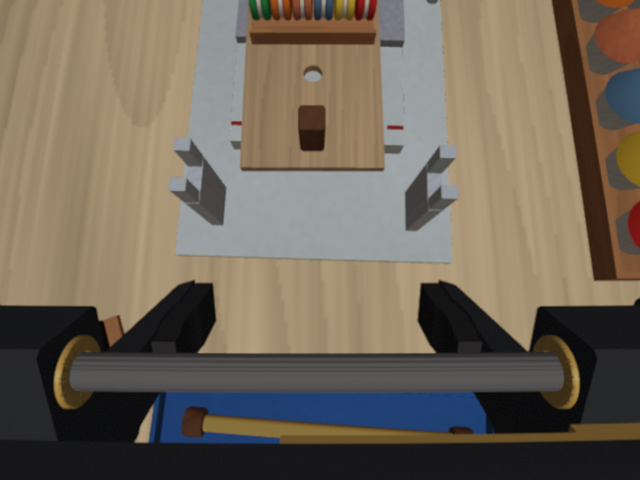

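View pics/s13.png

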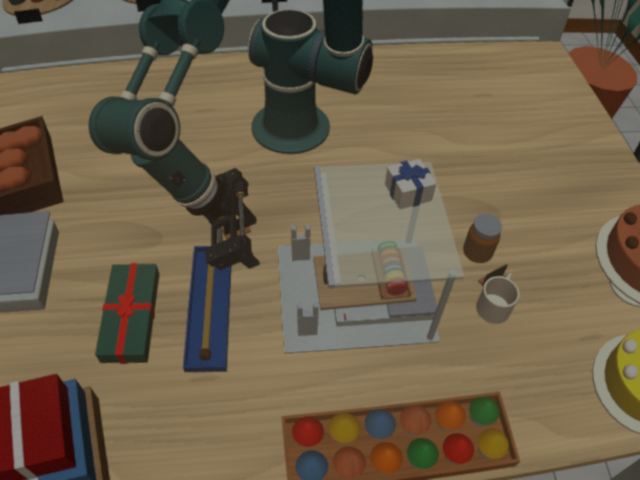

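```bash
python3 - <<'E'
from h import *
np.set_printoptions(precision=4,suppress=True)
f=load('w13');w=load('w12')
cv2.imwrite('pics/w13_z.png',cv2.resize(f['frame'][40:240,160:470,::-1],None,fx=2.5,fy=2.5,interpolation=cv2.INTER_CUBIC))
P=onplane(f,[(236,124),(395,128)],.03);print('marks',P,P.mean(0))
print('hole',onplane(f,[(313,74)],.05),tri(f,(313,74),w,(150+215/2.2,70+310/2.2)))
P=onplane(f,[(241.5,168),(383.5,168)],.05);print('front edge',P,P.mean(0))
P=onplane(f,[(300,106),(325,106),(324.5,124),(300,124)],.095);print('grip top',P,P.mean(0))
E
```

```text
marks [[0.4681 0.0589 0.03  ]
 [0.6232 0.0551 0.03  ]] [0.5456 0.057  0.03  ]
hole [[0.5433 0.1    0.05  ]] [0.5432 0.1007 0.0488]
front edge [[0.4798 0.0054 0.05  ]
 [0.6068 0.0058 0.05  ]] [0.5433 0.0056 0.05  ]
grip top [[0.5337 0.04   0.095 ]
 [0.5536 0.0401 0.095 ]
 [0.5531 0.0245 0.095 ]
 [0.5339 0.0244 0.095 ]] [0.5436 0.0322 0.095 ]
```

View pics/w13_z.png

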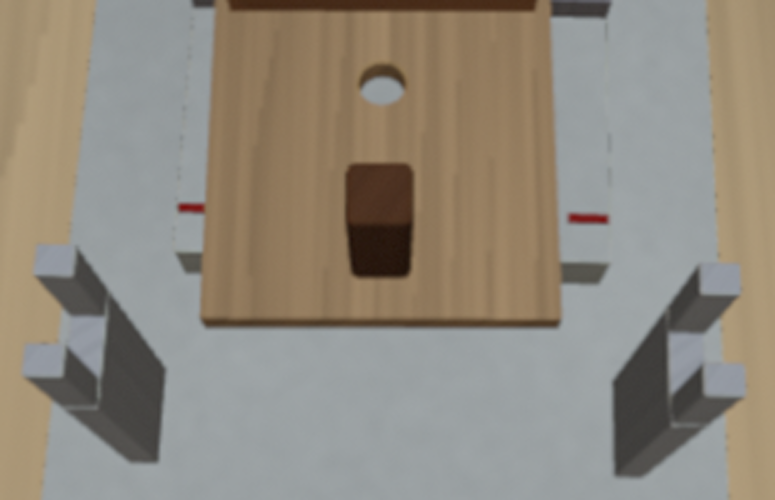

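>>> jog_arm:
  plan:
    - [0,0,0,-0.02,0.4,-0.2,0.2]
    - [0,0,0,-0.02,0.7,-0.4,0.4]
    - [0,0,0,-0.02,0.8,-0.45,0.4]
    - [0,0,0,-0.02,0.8,-0.45,0.4]
    - [0,0,0,-0.02,0.8,-0.4,0.4]
    - [0,0,0,-0.01,0.5,-0.25,0.4]
    - [0,0,0,0,0,0,0.4]
    - [0,0,0,0,0,0,0.4]

```text
t: 16.62
position: [0.543, -0.0021, 0.1507]
ee_rot: [0.685, 0.688, 0.169, -0.172]
force: [-0.0, 0.1, -0.2]
gripper_width: 0.6
```

```bash
python3 - <<'E'
from h import *
np.set_printoptions(precision=4,suppress=True)
s=status.get_state();print(s['t'],s['qpos'],s['position'],s['gripper_width']);f=grab('wrist','w14');f=grab('scene','s14')
cv2.imwrite('pics/s14_z.png',cv2.resize(f['frame'][130:330,200:450,::-1],None,fx=3,fy=3,interpolation=cv2.INTER_CUBIC))
E
```

```text
16.6167 [-0.319   0.1906  1.9746  0.4975  1.1929 -0.5614] [ 0.543  -0.0021  0.1507] 0.6002647761757329
```

View pics/w14.png

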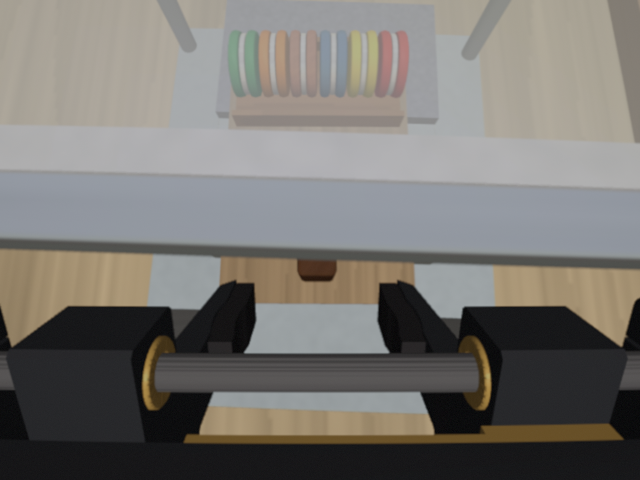

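View pics/s14_z.png

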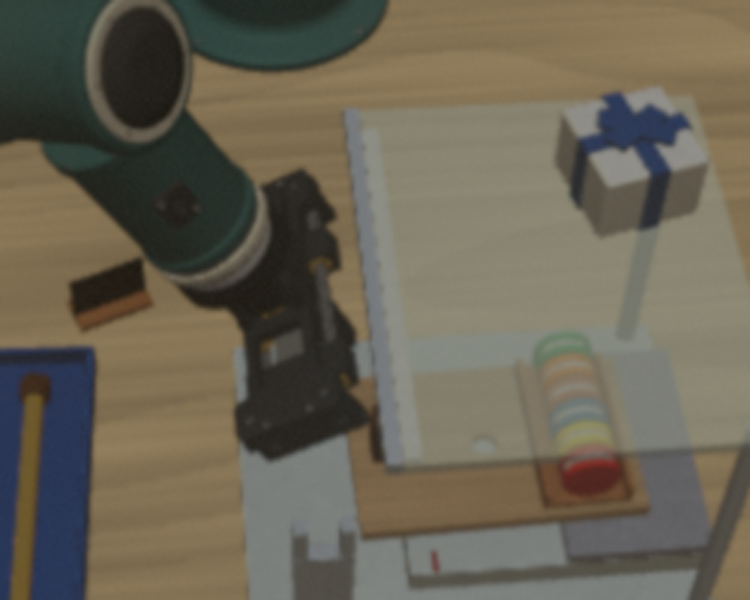

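>>> jog_arm:
  plan:
    - [0.22,0,0,0,0,0,0.4]
    - [0.22,0,0,0.02,0,0,0.4]
    - [0,0,0,0,0.19,-0.34,0.4]
    - [0,0,0,0,0.19,-0.34,0.4]
    - [0,0,0,0,0.19,-0.34,0.4]
    - [0,0,0,0,0,0,0.4]
    - [0,0,0,0,0,0,0.4]

```text
t: 17.3
position: [0.5429, 0.0149, 0.1192]
ee_rot: [0.68, 0.683, 0.187, -0.191]
force: [-0.5, -0.5, 0.8]
gripper_width: 0.603
```

```bash
python3 - <<'E'
from h import *
np.set_printoptions(precision=4,suppress=True)
s=status.get_state();print(s['t'],s['qpos'],s['position'],s['force'],Ro.from_quat(s['ee_rot']).as_matrix());f=grab('wrist','w15');f=grab('scene','s15')
cv2.imwrite('pics/s15_z.png',cv2.resize(f['frame'][130:330,200:450,::-1],None,fx=3,fy=3,interpolation=cv2.INTER_CUBIC))
E
```

```text
17.3 [-0.3156  0.241   2.0001  0.5623  1.1567 -0.6175] [0.5429 0.0149 0.1192] [-0.4619 -0.4928  0.8026] [[-0.002   1.     -0.0062]
 [ 0.8569  0.0049  0.5154]
 [ 0.5154 -0.0043 -0.8569]]
```

View pics/w15.png

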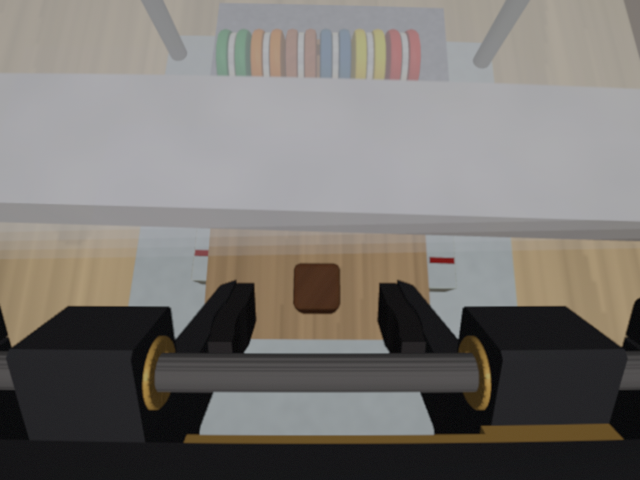

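View pics/s15_z.png

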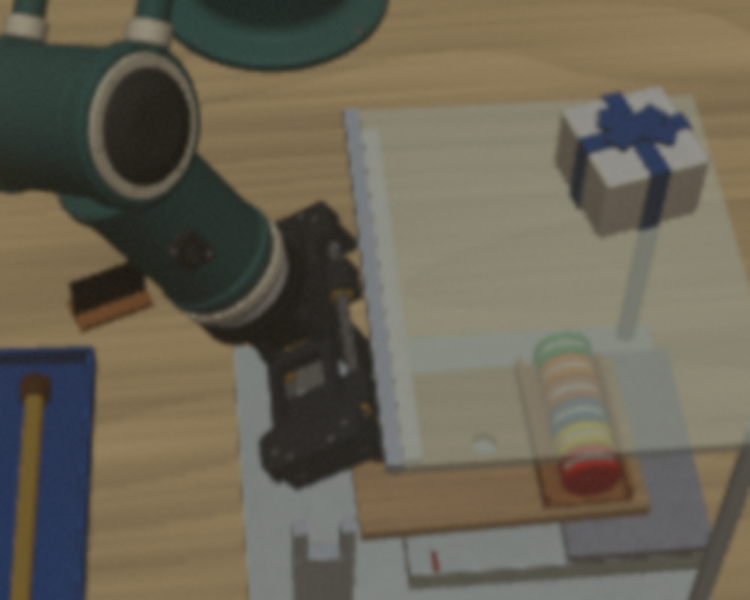

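>>> jog_arm:
  plan:
    - [0,0,0,0.02,0.19,-0.32,0.4]
    - [0,0,0,0,0.15,-0.32,0.4]
    - [0,0,0,0,0,0,0.4]
    - [0,0,0,0,0,0,0.4]

```text
t: 17.73
position: [0.5438, 0.0249, 0.1005]
ee_rot: [0.68, 0.683, 0.187, -0.191]
force: [-0.4, -0.4, 0.2]
gripper_width: 0.605
```

```bash
python3 - <<'E'
from h import *
np.set_printoptions(precision=4,suppress=True)
s=status.get_state();print(s['t'],s['position'],s['force']);f=grab('wrist','w16')
E
```

```text
17.7333 [0.5438 0.0249 0.1005] [-0.3875 -0.3853  0.2225]
```

View pics/w16.png

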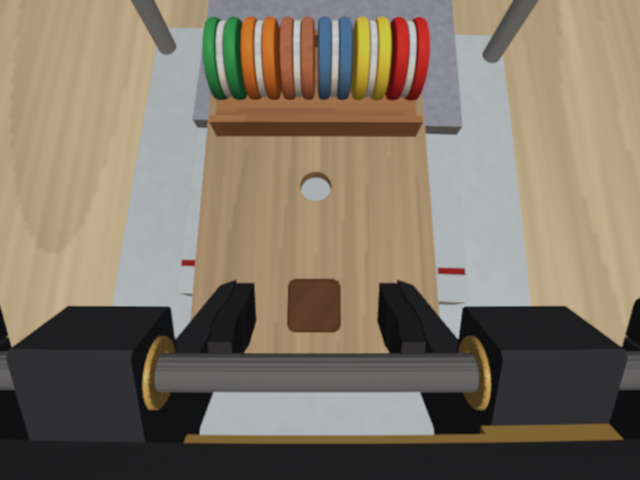

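>>> jog_arm:
  plan:
    - [0,0,0,-0.01,0,0,0.6]
    - [0,0,0,0,0,0,0.75]
    - [0,0,0,0,0,0,0.85]
    - [0,0,0,0,0,0,1]
    - [0,0,0,0,0,0,1]
    - [0,0,0,0,0,0,1]
    - [0,0,0,0,0,0,1]

```text
t: 18.37
position: [0.5442, 0.0241, 0.1017]
ee_rot: [0.68, 0.683, 0.188, -0.19]
force: [-2.2, -1.6, 1.0]
gripper_width: 0.244
```

```bash
python3 - <<'E'
from h import *
np.set_printoptions(precision=4,suppress=True)
w=load('w16')
P=onplane(w,[(188,263),(451,271)],.03);h=onplane(w,[(315.5,187)],.05);print(P,P.mean(0),h,P.mean(0)-h)
s=status.get_state();print(s['t'],s['position'],s['force'],s['wrist_torque'],s['gripper_width']);f=grab('wrist','w17')
E
```

```text
[[0.4672 0.0596 0.03  ]
 [0.6233 0.0556 0.03  ]] [0.5453 0.0576 0.03  ] [[0.543  0.1002 0.05  ]] [[ 0.0022 -0.0426 -0.02  ]]
18.3667 [0.5442 0.0241 0.1017] [-2.1752 -1.6368  0.9725] [-0.334   0.1993  0.2136] 0.24412013401644855
```

View pics/w17.png

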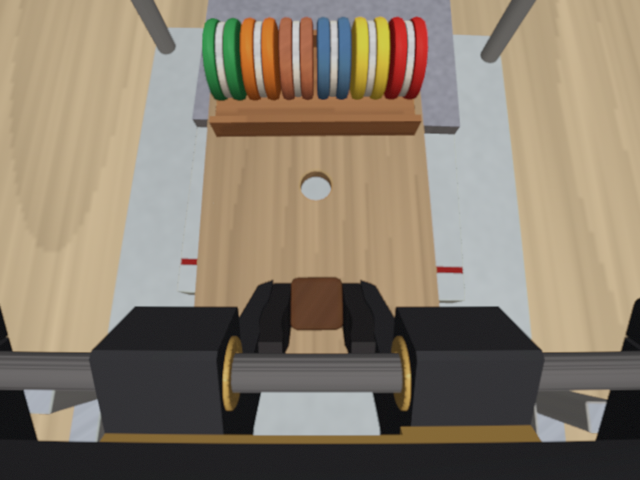

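>>> jog_arm:
  plan:
    - [0,0,0,0,-0.05,0,1]
    - [0,0,0,0,-0.1,0,1]
    - [0,0,0,0.01,-0.1,0,1]
    - [0,0,0,0.01,-0.15,0,1]
    - [0,0,0,0.01,-0.15,0,1]
    - [0,0,0,0.01,-0.1,0,1]
    - [0,0,0,0,0,0,1]

```text
t: 19.0
position: [0.5459, 0.0037, 0.1016]
ee_rot: [0.68, 0.683, 0.188, -0.189]
force: [-1.3, 1.1, 2.7]
gripper_width: 0.243
```

```bash
python3 - <<'E'
from h import *
np.set_printoptions(precision=4,suppress=True)
s=status.get_state();print(s['t'],s['position'],s['force'],s['wrist_torque'],s['gripper_width']);f=grab('wrist','w18');f=grab('scene','s18')
cv2.imwrite('pics/s18_z.png',cv2.resize(f['frame'][130:350,200:470,::-1],None,fx=2.7,fy=2.7,interpolation=cv2.INTER_CUBIC))
E
```

```text
19.0 [0.5459 0.0037 0.1016] [-1.3493  1.1444  2.7072] [0.0185 0.0586 0.1625] 0.24262138243140338
```

View pics/w18.png

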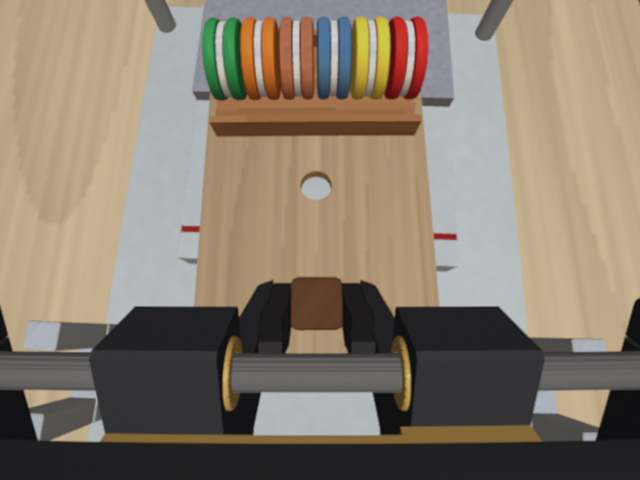

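View pics/s18_z.png

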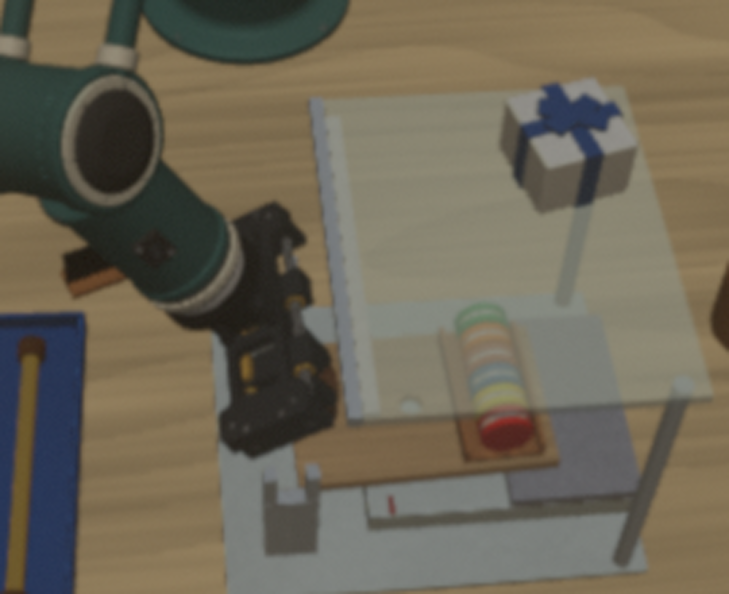

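```bash
python3 - <<'E'
from h import *
np.set_printoptions(precision=4,suppress=True)
w=load('w18')
P=onplane(w,[(190,229),(445,236.5)],.03);h=onplane(w,[(315.5,186)],.05);print(P,P.mean(0),h,P.mean(0)-h)
# prong tops, rear, inner corners
print(onplane(w,[(110,326),(540,340)],.118))
E
```

```text
[[0.4686 0.0597 0.03  ]
 [0.6243 0.0556 0.03  ]] [0.5465 0.0576 0.03  ] [[0.5454 0.08   0.05  ]] [[ 0.0011 -0.0224 -0.02  ]]
[[ 0.4748  0.0007  0.118 ]
 [ 0.6231 -0.0033  0.118 ]]
```

>>> jog_arm:
  plan:
    - [0,0,0,0,-0.05,0,1]
    - [0,0,0,0.01,-0.1,0,1]
    - [0,0,0,0.01,-0.12,0,1]
    - [0,0,0,0.01,-0.12,0,1]
    - [0,0,0,0,-0.12,0,1]
    - [0,0,0,0,-0.1,0,1]
    - [0,0,0,0,0,0,1]
    - [0,0,0,0,0,0,1]

```text
t: 19.77
position: [0.5467, -0.0145, 0.1013]
ee_rot: [0.68, 0.683, 0.188, -0.189]
force: [-0.7, -0.5, 1.7]
gripper_width: 0.244
```

```bash
python3 - <<'E'
from h import *
np.set_printoptions(precision=4,suppress=True)
s=status.get_state();print(s['t'],s['position'],s['force'],s['wrist_torque'],s['gripper_width']);f=grab('wrist','w19')
E
```

```text
19.7667 [ 0.5467 -0.0145  0.1013] [-0.7349 -0.4708  1.668 ] [-0.2623  0.0479  0.1064] 0.24438800875893996
```

View pics/w19.png

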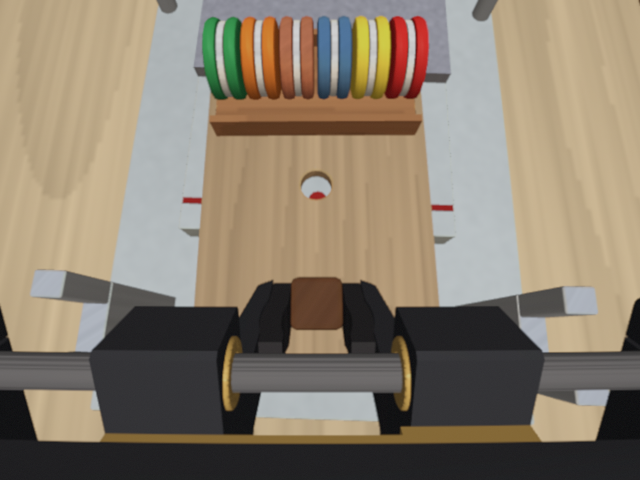

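```bash
python3 - <<'E'
from h import *
np.set_printoptions(precision=4,suppress=True)
w=load('w19')
P=onplane(w,[(191.5,200),(442,208)],.03);h=onplane(w,[(315.5,186)],.05);print(P.mean(0),h,P.mean(0)-h, 'pin should show',proj(w,[*P.mean(0)[:2],.04]))
cv2.imwrite('pics/w19_z.png',cv2.resize(w['frame'][150:230,260:370,::-1],None,fx=6,fy=6,interpolation=cv2.INTER_CUBIC))
E
```

```text
[0.5466 0.0577 0.03  ] [[0.5461 0.0616 0.05  ]] [[ 0.0005 -0.0038 -0.02  ]] pin should show [[316.3509 198.3607]]
```

View pics/w19_z.png

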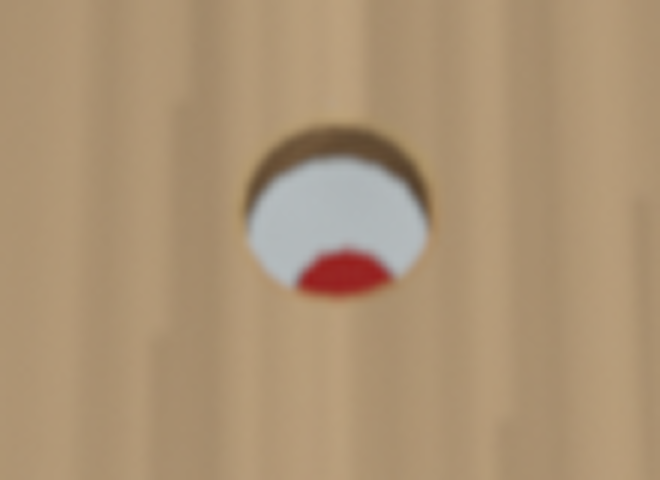

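```bash
python3 - <<'E'
from h import *
np.set_printoptions(precision=4,suppress=True)
w=load('w19')
q=lambda u,v:(260+u/6,150+v/6)
print(onplane(w,[q(338,120),q(338,297),q(243,208),q(433,208)],.05))
print(onplane(w,[q(338,155),q(345,250)],.04))
E
```

```text
[[0.5465 0.0715 0.05  ]
 [0.5466 0.0534 0.05  ]
 [0.5375 0.0624 0.05  ]
 [0.5556 0.0624 0.05  ]]
[[0.5465 0.0722 0.04  ]
 [0.5473 0.062  0.04  ]]
```

>>> jog_arm:
  plan:
    - [0,0,0,0.01,-0.08,0,1]
    - [0,0,0,0.01,-0.08,0,1]
    - [0,0,0,0,-0.05,0,1]
    - [0,0,0,0,0,0,1]
    - [0,0,0,0,0,0,1]

```text
t: 20.23
position: [0.547, -0.0203, 0.1011]
ee_rot: [0.68, 0.683, 0.188, -0.189]
force: [-0.7, 0.4, -1.2]
gripper_width: 0.243
```

```bash
python3 - <<'E'
from h import *
np.set_printoptions(precision=4,suppress=True)
s=status.get_state();print(s['t'],s['position'],s['force'],s['wrist_torque'],s['gripper_width']);w=grab('wrist','w20')
cv2.imwrite('pics/w20_z.png',cv2.resize(w['frame'][150:230,260:370,::-1],None,fx=6,fy=6,interpolation=cv2.INTER_CUBIC))
E
```

```text
20.2333 [ 0.547  -0.0203  0.1011] [-0.6667  0.3761 -1.2025] [-0.4745  0.0313  0.0643] 0.24328016039216174
```

View pics/w20_z.png

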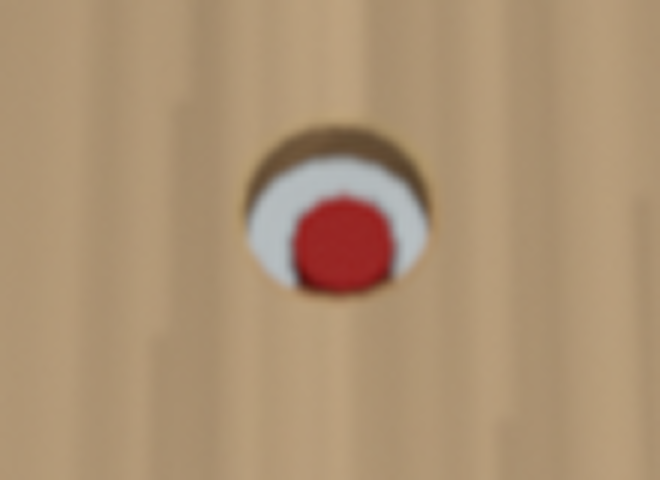

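>>> jog_arm:
  plan:
    - [0,0,0,0,0,0,0.85]
    - [0,0,0,0,0,0,0.7]
    - [0,0,0,0,0,0,0.6]
    - [0,0,0,0,0,0,0.5]
    - [0,0,0,0,0,0,0.5]
    - [0,0,0,0,0,0,0.5]

```text
t: 20.78
position: [0.5474, -0.0199, 0.1018]
ee_rot: [0.68, 0.683, 0.188, -0.189]
force: [0.1, -0.0, -0.2]
gripper_width: 0.497
```

```bash
python3 - <<'E'
from h import *
np.set_printoptions(precision=4,suppress=True)
s=status.get_state();print(s['t'],s['position'],s['force'],s['gripper_width']);w=grab('wrist','w21')
E
```

```text
20.7833 [ 0.5474 -0.0199  0.1018] [ 0.0657 -0.0011 -0.1793] 0.49716539126676884
```

View pics/w21.png

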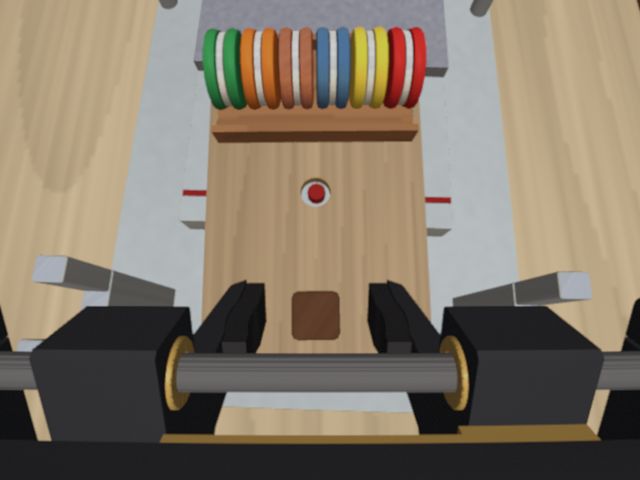

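The board has dropped, with the red pin showing in the hole at (316,193). Backing off and checking.

>>> jog_arm:
  plan:
    - [0,0,0,0,-0.1,0.2,0.5]
    - [0,0,0,0,-0.25,0.4,0.5]
    - [0,0,0,0,-0.4,0.6,0.5]
    - [0,0,0,0,-0.6,0.7,0.5]
    - [0,0,0,0,-0.7,0.7,0.5]
    - [0,0,0,0,-0.7,0.7,0.5]
    - [0,0,0,0,-0.5,0.4,0.5]
    - [0,0,0,0,0,0,0.5]
    - [0,0,0,0,0,0,0.5]

```text
t: 21.58
position: [0.5478, -0.1186, 0.214]
ee_rot: [0.681, 0.682, 0.189, -0.188]
force: [-0.5, 0.3, -0.3]
gripper_width: 0.498
```

```bash
python3 - <<'E'
from h import *
np.set_printoptions(precision=4,suppress=True)
s=status.get_state();print(s['t'],s['position'],s['force'],s['gripper_width']);w=grab('wrist','w22');grab('top','t22');grab('scene','s22')
E
```

```text
21.5833 [ 0.5478 -0.1186  0.214 ] [-0.5057  0.3316 -0.3333] 0.49822334249507894
```

View pics/w22.png

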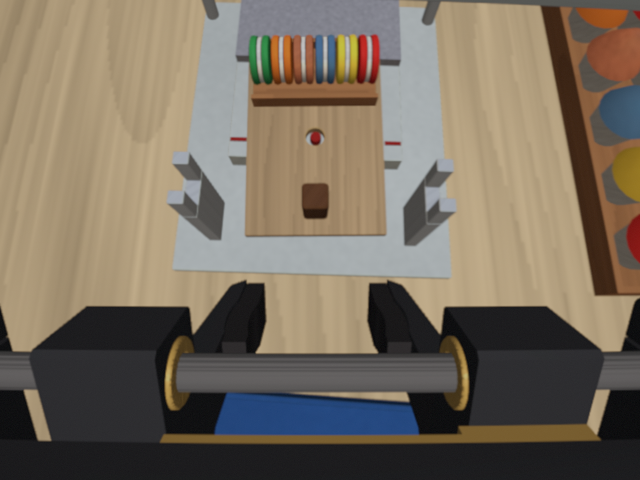

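View pics/s22.png

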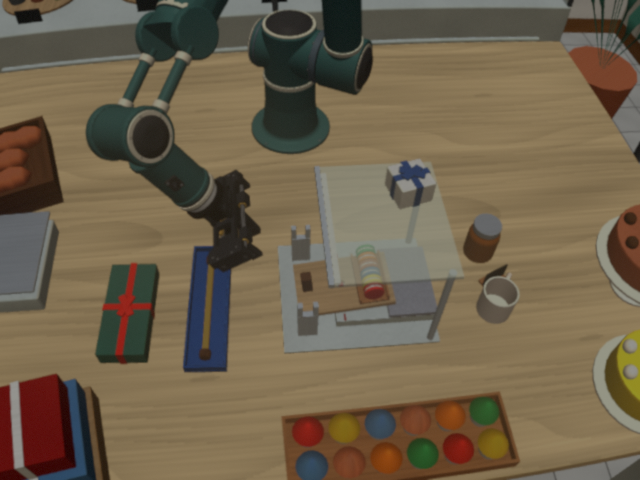

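View pics/t22.png

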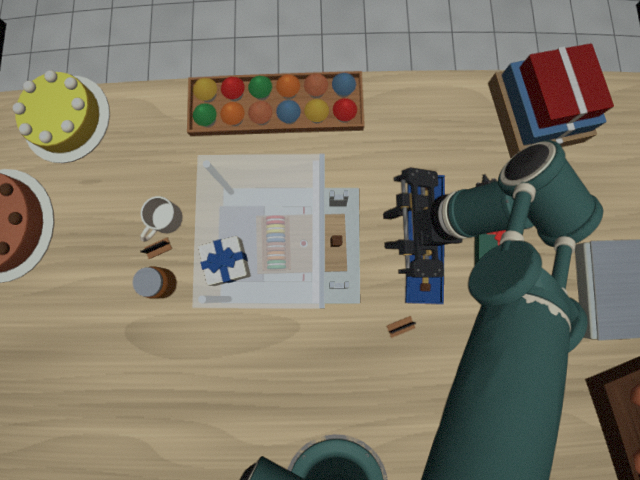

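```bash
python3 - <<'E'
from h import *
np.set_printoptions(precision=4,suppress=True)
w=load('w22');v=load('w21')
for z in(.042,.05):
    P=onplane(w,[(245.5,234.5),(385,234.5)],z);print(z,P,np.linalg.norm(P[0]-P[1]))
print('hole',tri(w,(315,138),v,(315.5,193)))
cv2.imwrite('pics/w22_z.png',cv2.resize(w['frame'][100:250,220:410,::-1],None,fx=4,fy=4,interpolation=cv2.INTER_CUBIC))
E
```

```text
0.042 [[ 0.4854 -0.0402  0.042 ]
 [ 0.609  -0.0398  0.042 ]] 0.12359392586559251
0.05 [[ 0.487  -0.0423  0.05  ]
 [ 0.6075 -0.0419  0.05  ]] 0.12050660220484966
hole [0.5467 0.0568 0.038 ]
```

View pics/w22_z.png

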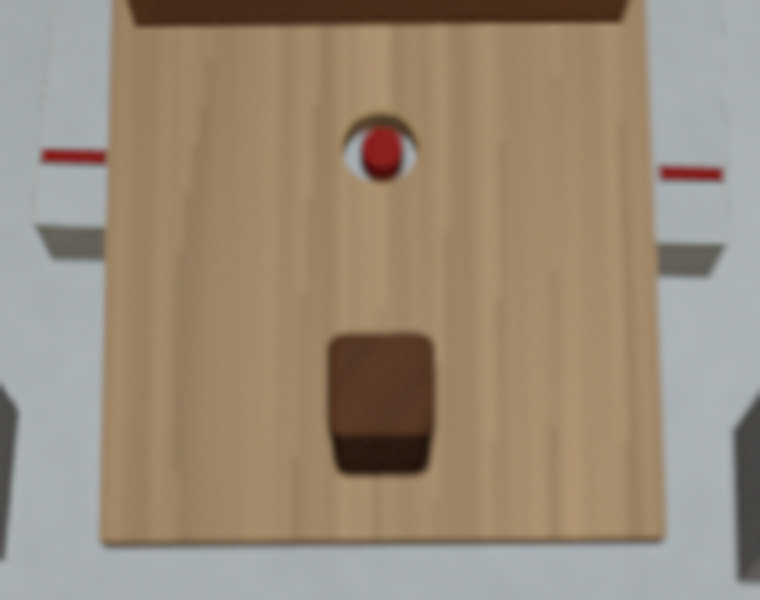

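```bash
python3 - <<'E'
from station import finish_job
print(finish_job())
E
```

```text
the job is handed in; nothing more can be done
None
```

I laid the brass rail in the blue tray, then pulled the macaron board forward by its grip until its hole dropped over the red pin. I handed the job in at about 22 s of the 56 s allowed.

- **Rail:** I lifted it level and straight up out of both brackets. My first grip was too deep to lay it in the tray without dropping it. I lowered the rail straight back into the slots, gripped it nearer the fingertips and lifted it out again. It went down until the wrist force changed from about -3.5 to +1.2 N, and only then did I let go. The last pictures show it lying lengthwise inside the tray walls.
- **Board:** I slid it about 44 mm. The camera showed the pin about 0.5 mm from the hole centre just before I released it. It then dropped with the pin standing in the hole. I measured the hole at height 38 mm on the top face, where about 42 mm is expected. The front edge looks lower than a level board's would be, which fits the board resting on the rear deck and the low deck's front edge.
- **Other things:** In the last top and scene pictures the boxes, jar, cup and signs look unmoved. The arm partly hides the gift box in the top view. The arm was clear of everything, and the forces I read stayed within about 4 N.

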